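Fetch the moulding from behind the finishing jars

TASK

The carved moulding lies at the back of the finishing rack, hemmed in by the jar, the can and the case. First clear all three off the rack and stand them together on the side board; with all three standing there, lay the moulding flat in the dowel jig, between its dowels; then put the three back on the rack, each upright, square and central on the coaster of its own shape. Set everything down gently: drop nothing and tip nothing over.

Things in the scene. Friction and masses are not known exactly. Their poses are not given: they have to be found in the camera images.
- jar: round amber glass jar with a paper band and black lid, 56 mm diameter, 100 mm tall (straight glass wall up to 76 mm, lid 48 mm diameter from 84 mm up), 0.24 kg give or take 30 %. Origin at the centre of its underside, z up. Starts upright on the round coaster.
- can: square grey metal can, 50 x 50 mm, 88 mm tall plus a 12 mm screw cap of 28 mm diameter on top, 0.25 kg give or take 30 %. Origin at the centre of its underside, z up, x and y across its flat sides. Starts upright on the square coaster.
- case: oblong brown wooden case standing on end, with a thin brass band, 40 mm (its x) by 66 mm (its y), 100 mm tall, 0.22 kg give or take 30 %. Origin at the centre of its underside, z up. Starts upright on the oblong coaster.
- moulding: carved pale wooden bar, 44 mm wide (its x), 150 mm long (its y), 28 mm thick, plus a row of rosettes on top (9 mm, look only: grip the long sides), 0.17 kg +-30 %. Origin at the centre of its underside, z up. Starts flat on the rack behind the coasters, long side along the rack, about 20 mm behind jar, can and case, which leave a gripper no room, and 30 mm before the back rail.
- side_board: plain white laminate board, 200 x 200 mm, 8 mm thick, flat, without a rim, fixed to the bench to the left or right in front of the rack: the place to stand things aside. Origin at the centre of its underside on the bench, z up; its top is at z = 8 mm.
- jig: dark wooden board with dowels, 130 mm (its x) by 214 mm (its y), 15 mm thick, fixed on the bench opposite the side board. Six pale 10 mm dowels stand 14 mm above it, at x = +-36, y = +-50 mm and at x = 0, y = +-89 mm: they frame the place of the moulding, long side along y, either way round, with 9 mm of play on every side. Origin at the centre of its underside, z up; its top is at z = 15 mm.
- coaster_round: flat round grey felt-faced coaster, 76 mm diameter, 5 mm thick, fixed on the rack's board: the jar's home. Origin at the centre of its underside, z up; its top is at z = 5 mm.
- coaster_square: flat square grey felt-faced coaster, 72 x 72 mm, 5 mm thick, fixed on the rack's board: the can's home. Origin at the centre of its underside, z up, axes across its sides; its top is at z = 5 mm.
- coaster_oblong: flat oblong grey felt-faced coaster, 60 mm (its x) by 86 mm (its y), 5 mm thick, fixed on the rack's board: the case's home, its 66 mm side along y. Origin at the centre of its underside, z up; its top is at z = 5 mm.
- rack: dark wooden board 180 mm (its x, pointing away from the robot) by 290 mm (its y), 10 mm thick, fixed on the bench, with a back rail 10 mm thick and 32 mm high (from the bench) along its +x edge. The coasters lie side by side, 90 mm apart, in its front half (x = -47 mm), in an order that varies. Origin at the centre of its underside, z up.

How it is judged:
By the outcome, as a careful person would: the job done as asked, in the order asked, and still so for the second after the job is handed in, with the robot touching nothing.
It also fails if it takes over 144 s, if anything falls off the work surface, if the arm or the gripper's body presses on something with over 40 N, if the wrist force passes 120 N, or if a joint passes its speed limit or range.

ROBOT

A 6-joint arm with a two-finger parallel gripper is mounted at the origin on the work surface. World frame = base frame: x ahead of the robot, y to its left, z up, the work surface at z = 0. Lengths are in mm, angles in degrees, forces in N, time in s.
With the tool pointing down it reaches from about 200 to 875 mm from the base axis. Payload 3.4 kg.
Tool frame: the origin (TCP) lies midway between the tips of the shut fingers; the grasp point (between the pads) lies 19 mm behind it; z points along the fingers, y is the line along which they close (so a half turn about z gives the same grasp; the last joint's range is limited). The gripper opens to 94 mm and grips with 3 to 60 N. Pads are 16 mm wide; open, the fingers measure 119 mm over their backs; the gripper's body (75 mm by 177 mm) begins 78 mm behind the grasp point.
Start: joints at [-6.933, 15.808, 86.224, -0, 77.962, -6.933], TCP at [575.035, -0.01, 205.493] pointing down, gripper open.
Joint ranges: [-165.64, 165.64], [-43.16, 119.46], [12.63, 154.43], [-67.54, 247.53], [6.08, 155.33], [-154.97, 154.97]. Speed limits (degrees/s): [147.25, 147.25, 180, 180, 180, 180].

INTERFACE

Orientations are given as [roll, pitch, yaw] about the fixed x, y, z axes, in that order (R = Rz(yaw) Ry(pitch) Rx(roll)).
In Python, from rig import manip gives the robot as it stands. The module is installed in compiled form; this text tells all that it offers.
- The arm moves only by the tool apply_moves, never from a script. Its argument "deltas" is a list of rows, each an object with "travel": the shift along the tool's x, y, z in mm, a list of three; "turn": the turn, a rotation vector about the tool's x, y, z in rad, a list of three. A call has 1 to 8 rows; each row shifts and turns the commanded pose from where the row before left it, along the tool's axes as they then stand; what a row does not reach is not made up. A row lasts 1/10 s, in which the tool goes at most 50 mm and 8.59 degrees, less where a joint would pass 70% of its speed; a pose out of reach is approached as far as the arm can. A call is refused whole if a number of a shift passes 50 or a number of a turn 0.15, either way. A call with a gripper value outside its range is refused whole. "claw" is the opening, from 0 (shut) to 1 (fully open), set as the call begins (left out, the last holds). The fingers move at their own pace and stop on an object; "newtons" is the grip in N (left out, the last holds). Time passes only in rows, so rows that do not move let the fingers close. It gives the time, the measured TCP pose, the force, the opening and the grip force at its end, in the units of the state.
- manip.observe(): the state, without advancing time (a new reading comes with each control period).
- manip.get_image(name): name is "scene" or "side" or "wrist"; returns the picture (384x512x3 uint8, red, green, blue); there is no depth.
- manip.get_calibration(name): a dict with "fx", "fy", "cx", "cy" (pixels), "R" (3x3) and "t" (3): a world point X has camera coordinates R X + t. Camera axes: x right, y down, z forward; pixel columns grow to the right and rows downward; lengths in mm; the calibration is good to about 2 mm. A picture is of the moment at which its call begins: read the wrist's pose just before it. get_calibration takes no time and is no camera call; for the wrist camera it gives the pose at the moment of the call.
- manip.finish_job(): hands the job in; it is judged then, once.
The state is a dict: "time_s": time; "q": joint angles; "qvel": joint speeds; "joint_efforts": joint torques, N m; "tcp_pos": TCP position; "orientation": TCP orientation; "wrist_force": force on the tool from outside, world axes, zero at the start; "wrist_torque": the same for the moment, N m; "gripper_width": opening from 0.0 (shut) to 1.0 (fully open); "gripper_force": force on a finger pad.
Only numpy, scipy, OpenCV 4.12 (cv2) and the standard library are available. Lean on these libraries where they do the work, as an engineer would, in place of code of your own. Each camera call takes 0.05 s, during which the arm holds its last target. There are 200 camera calls.

## Working session

There is one attempt and no reset: what is moved stays moved. The work goes in short steps, Python scripts to look and compute and a tool call to move; the robot and the scene stay as the last step left them, time stands still between calls to the robot, and variables do not carry over. Pictures are saved under pics/ and viewed, at most 14 in all, crops included, and the job is handed in when it is done.

Besides the shell and the picture viewer there is one more tool, called after "Emit:" as name(argument=value, ...) on one line, values as JSON. apply_moves: Moves the arm, as the interface text tells. Its arguments: {"type":"object","properties":{"deltas":{"type":"array"},"claw":{"type":"number"},"newtons":{"type":"number"}},"required":["deltas"]}

```bash
mkdir -p pics; cat > h.py <<'E'
import numpy as np, cv2
from rig import manip
def pix2w(cal,u,v,z):
    R=np.array(cal["R"]);t=np.array(cal["t"])
    d=R.T@np.array([(u-cal["cx"])/cal["fx"],(v-cal["cy"])/cal["fy"],1]);c=-R.T@t
    return c+d*(z-c[2])/d[2]
def w2pix(cal,X):
    p=np.array(X)@np.array(cal["R"]).T+np.array(cal["t"])
    return np.stack([cal["fx"]*p[...,0]/p[...,2]+cal["cx"],cal["fy"]*p[...,1]/p[...,2]+cal["cy"]],-1)
def snap(n,f):
    cal=manip.get_calibration(n);im=manip.get_image(n)
    cv2.imwrite(f"pics/{f}.png",im[:,:,::-1]);return im,cal
E
python3 - <<'E'
from h import *
import pickle
for n in("scene","side","wrist"):
    im,cal=snap(n,n+"0");pickle.dump(cal,open(n+"0.pkl","wb"))
    print(n,np.round(-np.array(cal["R"]).T@np.array(cal["t"])),round(cal["fx"]),np.round(np.array(cal["R"]),2).tolist())
a=[cv2.imread(f"pics/{n}0.png") for n in("scene","side","wrist")]
print(manip.observe())
E
```

```text
scene [1154. -319.  580.] 383 [[0.48, 0.87, 0.02], [0.53, -0.28, -0.8], [-0.69, 0.4, -0.6]]
side [ 253. -553.  801.] 443 [[0.9, -0.44, 0.01], [-0.33, -0.68, -0.65], [0.29, 0.58, -0.76]]
wrist [576.  85. 383.] 269 [[1.0, 0.0, -0.0], [0.0, -0.96, 0.29], [-0.0, -0.29, -0.96]]
{'time_s': 0.15, 'q': array([-6.93229889e+00,  1.58387966e+01,  8.62769715e+01, -1.46728016e-04,
        7.79632904e+01, -6.93192633e+00]), 'qvel': array([ 0.00607951, -0.10219344, -0.20359533, -0.09606276,  0.03014865,
       -0.07059675]), 'joint_efforts': array([ 2.15351523e-03, -4.04925048e+01, -2.37432325e+01,  7.02095032e-02,
        3.15094914e-02, -7.84152348e-05]), 'tcp_pos': array([5.74576020e+02, 5.00976043e-02, 2.04819498e+02]), 'orientation': array([-1.79921502e+02, -9.39915110e-03,  8.99996517e+01]), 'wrist_force': array([ 0.31209179, -0.06557397,  0.29736459]), 'wrist_torque': array([ 0.00536076, -0.0341915 , -0.0006404 ]), 'gripper_force': 0.0, 'gripper_width': 0.9967359574848108}
```

View pics/scene0.png

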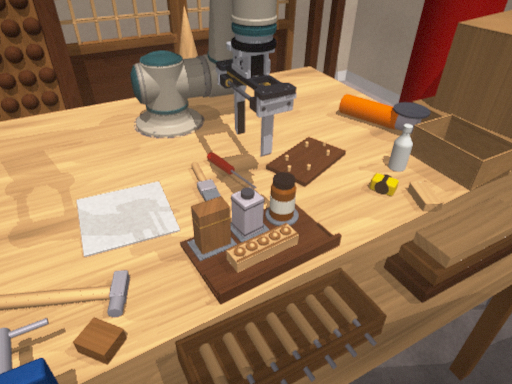

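View pics/wrist0.png

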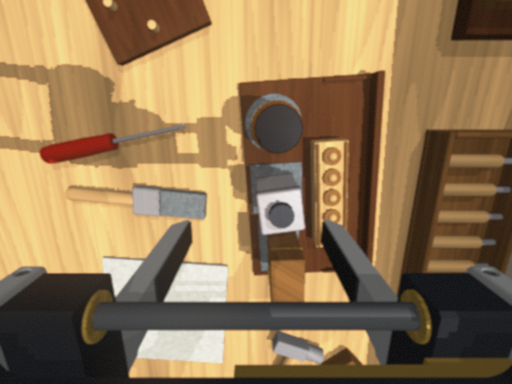

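The scene view shows the rack at (260,245) with, left to right, case (210,225), can (247,212) and jar (283,198), and the moulding at (262,247). The jig is at (306,160) and the side board at (125,217). In the wrist view the jar is at (277,125), the can at (280,212) and the moulding at (330,190).

View pics/side0.png

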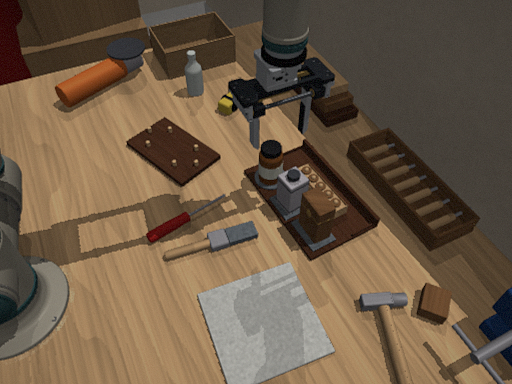

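```bash
python3 - <<'E'
import cv2
im=cv2.imread("pics/scene0.png")[135:300,60:350]
cv2.imwrite("pics/scene0z.png",cv2.resize(im,None,fx=2.7,fy=2.7,interpolation=cv2.INTER_CUBIC))
E
```

```text
(no output)
```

View pics/scene0z.png

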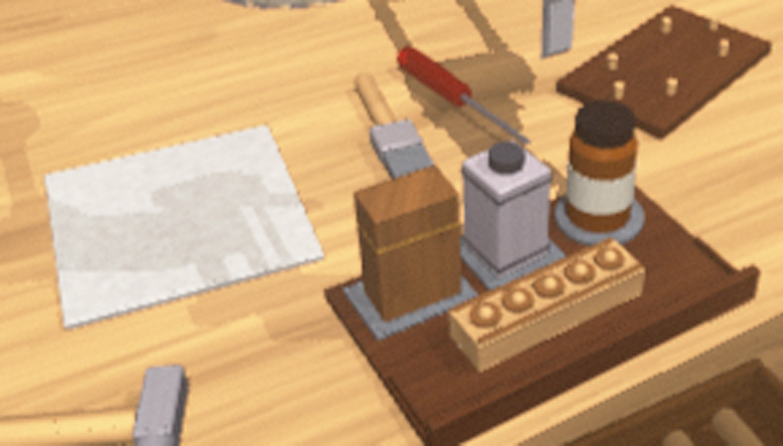

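Side view: jig corners (127,150),(168,121),(219,154),(180,182); board (200,304),(291,266),(332,350),(237,383); rack front edge (245,178)–(333,251). In the zoom, the board corners are (45,175),(270,125),(323,260),(66,327).

```bash
python3 - <<'E'
from h import *
import pickle
C={n:pickle.load(open(n+"0.pkl","rb")) for n in("scene","side","wrist")}
z=lambda u,v:(60+u/2.7,135+v/2.7)
def show(name,cam,pts,h):
    for p in pts: print(name,cam,np.round(pix2w(C[cam],*p,h)[:2],1).tolist())
show("board","scene",[z(45,175),z(270,125),z(323,260),z(66,327)],8)
show("board","side",[(200,304),(291,266),(332,350),(237,383)],8)
show("jig","side",[(127,150),(168,121),(219,154),(180,182)],15)
show("jig","scene",[z(557,88),z(671,7),z(770,45),z(664,133)],15)
show("dowels","scene",[z(667,20),z(724,42),z(672,80),z(613,56),z(619,85),z(714,24)],29)
show("dowels","side",[(150,129),(169,123),(196,145),(197,162),(174,161),(149,146)],29)
show("rackfront","side",[(245,178),(333,251)],10)
show("rackfront","wrist",[(240,83),(253,273)],10)
show("rackfront","scene",[z(327,293)],10)
show("rail","wrist",[(383,71)],32); show("rail","side",[(303,143),(376,218)],32)
show("jarlid","wrist",[(278,128)],100);show("jarlid","scene",[z(605,118)],100);show("jarlid","side",[(271,149)],100)
show("cap","wrist",[(281,215)],100);show("cap","scene",[z(507,152)],100);show("cap","side",[(293,174)],100)
show("casetop","scene",[z(357,195),z(380,236),z(459,209),z(428,170)],100)
show("mould","wrist",[(313,140),(348,139),(313,246)],28)
show("mould","scene",[z(450,317),z(477,345),z(644,265),z(613,240)],28)
E
```

```text
board scene [318.1, -334.6]
board scene [335.5, -135.0]
board scene [538.2, -155.8]
board scene [518.5, -350.2]
board side [328.1, -162.3]
board side [526.2, -166.1]
board side [508.4, -349.7]
board side [331.6, -326.1]
jig side [315.6, 303.3]
jig side [443.9, 363.5]
jig side [517.8, 189.5]
jig side [398.7, 143.9]
jig scene [415.3, 134.8]
jig scene [330.3, 333.8]
jig scene [448.0, 379.6]
jig scene [528.7, 185.2]
dowels scene [372.6, 296.9]
dowels scene [438.4, 323.2]
dowels scene [473.7, 231.7]
dowels scene [408.5, 204.4]
dowels scene [457.1, 180.2]
dowels scene [403.0, 337.0]
dowels side [388.6, 337.6]
dowels side [440.2, 338.5]
dowels side [473.9, 230.4]
dowels side [454.8, 174.4]
dowels side [406.1, 201.7]
dowels side [367.5, 278.0]
rackfront side [543.8, 92.5]
rackfront side [622.3, -174.3]
rackfront wrist [554.8, 118.6]
rackfront wrist [570.7, -163.9]
rackfront scene [577.5, -166.7]
rail wrist [728.2, 130.0]
rail side [716.3, 117.4]
rail side [741.2, -154.6]
jarlid wrist [598.2, 67.3]
jarlid scene [583.2, 78.6]
jarlid side [600.7, 72.7]
cap wrist [603.8, -28.6]
cap scene [587.0, -13.9]
cap side [608.0, -15.6]
casetop scene [582.6, -136.1]
casetop scene [632.5, -138.6]
casetop scene [631.8, -77.0]
casetop scene [579.4, -77.6]
mould wrist [649.9, 47.6]
mould wrist [695.4, 48.9]
mould wrist [659.3, -106.2]
mould scene [661.6, -100.7]
mould scene [695.6, -95.6]
mould scene [682.1, 57.2]
mould scene [646.0, 51.7]
```

Emit:
apply_moves(deltas=[{"travel": [-10, -20, -20], "turn": [0, 0, 0]}, {"travel": [-10, -15, -20], "turn": [0, 0, 0]}, {"travel": [0, 0, 0], "turn": [0, 0, 0.14]}, {"travel": [0, 0, 0], "turn": [0, 0, 0.14]}, {"travel": [0, 0, 0], "turn": [0, 0, 0.14]}, {"travel": [0, 0, 0], "turn": [0, 0, 0.14]}, {"travel": [0, 0, 0], "turn": [0, 0, 0.14]}, {"travel": [0, 0, 0], "turn": [0, 0, 0.14]}])

```text
time_s: 0.95
tcp_pos: [539.8, -20.0, 245.1]
orientation: [-180.0, 0.0, 41.5]
wrist_force: [-0.6, 0.8, 0.3]
gripper_width: 0.999
gripper_force: 0.0
```

Emit:
apply_moves(deltas=[{"travel": [0, 0, 0], "turn": [0, 0, 0.14]}, {"travel": [0, 0, 0], "turn": [0, 0, 0.14]}, {"travel": [0, 0, 0], "turn": [0, 0, 0.14]}, {"travel": [0, 0, 0], "turn": [0, 0, 0.14]}, {"travel": [0, 0, 0], "turn": [0, 0, 0.12]}, {"travel": [0, 0, 0], "turn": [0, 0, 0]}, {"travel": [0, 0, 0], "turn": [0, 0, 0]}, {"travel": [0, 0, 0], "turn": [0, 0, 0]}])

```text
time_s: 1.75
tcp_pos: [539.9, -20.0, 245.4]
orientation: [-180.0, 0.0, 3.0]
wrist_force: [-0.2, -1.0, 0.0]
gripper_width: 1.001
gripper_force: 0.0
```

```bash
python3 - <<'E'
from h import *
import pickle
im,cal=snap("wrist","wrist1");pickle.dump(cal,open("wrist1.pkl","wb"))
cv2.imwrite("pics/wrist1z.png",cv2.resize(im[:,:,::-1],None,fx=1.56,fy=1.56,interpolation=cv2.INTER_CUBIC))
for n in("scene","side"): snap(n,n+"1")
E
```

```text
(no output)
```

View pics/wrist1z.png

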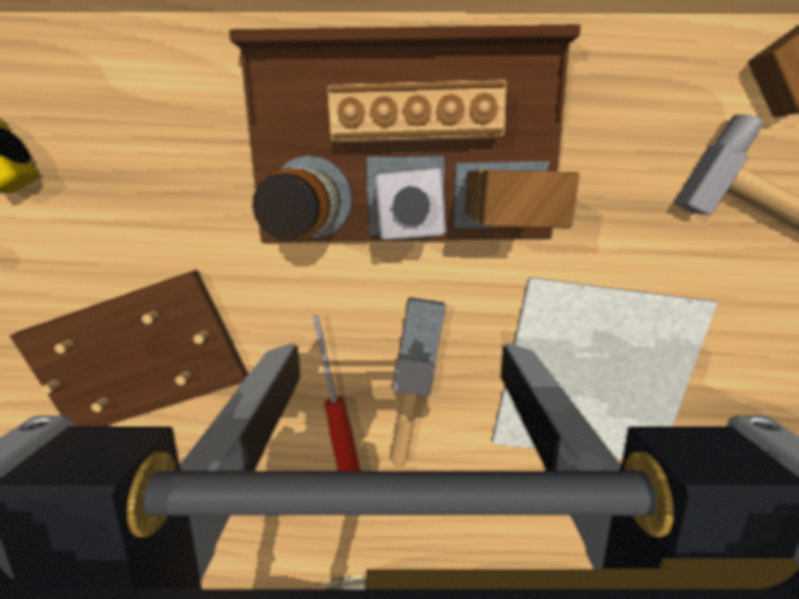

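Wrist view (zoomed 1.56): rack front corners (261,242),(552,237); moulding (328,87)-(506,134); lid (287,203), can cap (411,206), case top (480,171)-(573,228); jig dowels at left, board corners (531,278),(716,302),(495,443).

```bash
cat > fit.py <<'E'
from h import *
from scipy.optimize import least_squares
def fit(cal,loc,pix,x0,s=1.56):
    loc=np.array(loc,float);pix=np.array(pix,float)/s
    def f(p):
        a=np.radians(p[2]);R=np.array([[np.cos(a),-np.sin(a),0],[np.sin(a),np.cos(a),0],[0,0,1]])
        return (w2pix(cal,loc@R.T+[p[0],p[1],0])-pix).ravel()
    r=least_squares(f,x0,loss="soft_l1");return r.x,np.round(np.abs(r.fun),1).tolist()
E
python3 - <<'E'
from fit import *
import pickle
c=pickle.load(open("wrist1.pkl","rb"))
def P(n,*a):
    x,r=fit(c,*a);print(n,np.round(x,1).tolist(),r)
P("rack",[(-90,145,10),(-90,-145,10),(90,145,32),(90,-145,32)],[(261,242),(552,237),(231,31),(580,25)],[650,-20,3])
P("board",[(100,100,8),(100,-100,8),(-100,100,8)],[(531,278),(716,302),(495,443)],[425,-245,0])
P("jigdow",[(36,50,29),(36,-50,29),(-36,50,29),(-36,-50,29),(0,89,29),(0,-89,29)],[(150,318),(200,337),(100,406),(182,379),(64,347),(53,385)],[430,257,18])
# assign by projecting
x=np.array([430,257,np.radians(18.6)])
for l in [(36,50),(36,-50),(-36,50),(-36,-50),(0,89),(0,-89)]:
    a=x[2];w=[x[0]+l[0]*np.cos(a)-l[1]*np.sin(a),x[1]+l[0]*np.sin(a)+l[1]*np.cos(a),29];print(l,np.round(w2pix(c,w)*1.56))
P("mould",[(22,75,38),(22,-75,38),(-22,-75,38),(-22,75,38)],[(328,87),(506,80),(506,134),(331,140)],[690,-20,3])
P("can",[(25,25,103),(25,-25,103),(-25,-25,103),(-25,25,103),(0,0,115)],[(375,171),(443,168),(446,235),(378,239),(411,206)],[606,-20,3])
P("case",[(20,33,115),(20,-33,115),(-20,-33,115),(-20,33,115)],[(480,171),(578,171),(573,228),(482,225)],[610,-110,3])
P("csq",[(36,36,15),(36,-36,15)],[(367,157),(446,156)],[606,-20,3])
P("cob",[(30,43,15),(30,-43,15),(-30,43,15)],[(456,163),(549,161),(455,228)],[606,-110,3])
print("lid",pix2w(c,287/1.56,203/1.56,115))
print("roundtop edge",pix2w(c,318/1.56,155/1.56,15),pix2w(c,351/1.56,195/1.56,15))
E
```

```text
rack [649.6, -19.8, 3.9] [0.5, 1.6, 0.6, 2.0, 2.3, 0.6, 1.5, 0.6]
board [422.6, -246.8, -4.3] [0.2, 0.1, 2.3, 0.3, 1.1, 1.0]
jigdow [425.3, 232.1, -8.6] [32.3, 1.6, 0.3, 1.5, 0.3, 14.1, 8.9, 14.2, 2.3, 0.7, 117.2, 4.7]
(36, 50) [ 63. 337.]
(36, -50) [154. 312.]
(-36, 50) [ 96. 398.]
(-36, -50) [184. 375.]
(0, 89) [ 46. 378.]
(0, -89) [205. 335.]
mould [676.2, -28.2, 5.0] [0.6, 0.8, 0.8, 0.8, 0.4, 0.9, 0.3, 1.2]
can [603.2, -24.9, 5.9] [0.1, 0.1, 0.1, 0.3, 0.9, 0.6, 0.9, 0.1, 0.0, 0.4]
case [611.7, -109.2, 3.2] [2.8, 0.2, 0.1, 0.4, 0.9, 0.3, 0.4, 1.8]
csq [604.1, -23.5, 3.7] [0.4, 0.0, 0.4, 0.0]
cob [610.0, -112.6, 4.2] [0.1, 0.0, 0.1, 0.0, 0.0, 0.0]
lid [600.20077973  64.28787045 115.        ]
roundtop edge [637.0116584  60.4383491  15.       ] [602.70690215  29.31974134  15.        ]
```

Emit:
apply_moves(deltas=[{"travel": [22, -27, 0], "turn": [0, 0, 0]}, {"travel": [22, -27, 0], "turn": [0, 0, 0]}, {"travel": [20.4, -27.7, 0], "turn": [0, 0, -0.0157]}, {"travel": [0, 0, 40], "turn": [0, 0, 0]}, {"travel": [0, 0, 40], "turn": [0, 0, 0]}, {"travel": [0, 0, 20], "turn": [0, 0, 0]}, {"travel": [0, 0, 0], "turn": [0, 0, 0]}, {"travel": [0, 0, 0], "turn": [0, 0, 0]}], claw=0.8, newtons=25)

```text
time_s: 2.7
tcp_pos: [600.6, 64.9, 145.9]
orientation: [180.0, -0.0, 3.8]
wrist_force: [0.4, 0.1, 0.5]
gripper_width: 0.8
gripper_force: 0.0
```

```bash
python3 - <<'E'
from fit import *
import pickle
c=pickle.load(open("wrist1.pkl","rb"))
print(fit(c,[(36,50,29),(36,-50,29),(-36,50,29),(-36,-50,29),(0,89,29),(0,-89,29)],[(64,347),(150,318),(100,406),(182,379),(53,385),(200,337)],[430,257,18]))
im,cal=snap("wrist","wrist2")
s,_=snap("side","side2")
cv2.imwrite("pics/m2.png",np.hstack([im,s[60:,150:450][:, :]] if 0 else [im[:,:400],np.pad(s[80:380,170:470],((0,84),(0,0),(0,0)))])[:,:,::-1])
E
```

```text
(array([422.8182993 , 257.99460131,  21.89539065]), [0.7, 0.0, 0.2, 0.7, 0.3, 0.1, 1.2, 0.2, 2.5, 2.0, 1.3, 0.0])
```

View pics/m2.png

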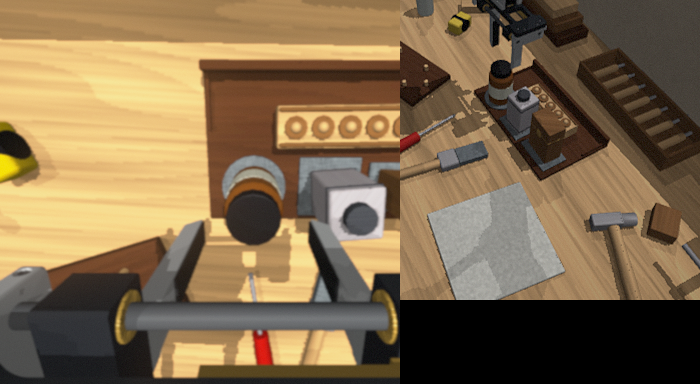

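The jar lid (253,215) sits between the fingertips (205/312). Descend and grip.

Emit:
apply_moves(deltas=[{"travel": [0, 0, 25], "turn": [0, 0, 0]}, {"travel": [0, 0, 25], "turn": [0, 0, 0]}, {"travel": [0, 0, 25], "turn": [0, 0, 0]}, {"travel": [0, 0, 20], "turn": [0, 0, 0]}, {"travel": [0, 0, 7], "turn": [0, 0, 0]}, {"travel": [0, 0, 0], "turn": [0, 0, 0]}])

```text
time_s: 3.4
tcp_pos: [600.6, 64.7, 43.9]
orientation: [180.0, -0.0, 3.8]
wrist_force: [-0.6, -0.2, -0.0]
gripper_width: 0.8
gripper_force: 0.0
```

Emit:
apply_moves(deltas=[{"travel": [0, 0, 0], "turn": [0, 0, 0]}, {"travel": [0, 0, 0], "turn": [0, 0, 0]}, {"travel": [0, 0, 0], "turn": [0, 0, 0]}, {"travel": [0, 0, 0], "turn": [0, 0, 0]}, {"travel": [0, 0, 0], "turn": [0, 0, 0]}, {"travel": [0, 0, 0], "turn": [0, 0, 0]}], claw=0.3, newtons=25)

```text
time_s: 4.0
tcp_pos: [601.3, 65.5, 44.9]
orientation: [-180.0, -0.2, 3.8]
wrist_force: [0.0, 1.6, 6.2]
gripper_width: 0.593
gripper_force: 25.0
```

Emit:
apply_moves(deltas=[{"travel": [0, 0, -10], "turn": [0, 0, 0]}, {"travel": [0, 0, -25], "turn": [0, 0, 0]}, {"travel": [0, 0, -30], "turn": [0, 0, 0]}, {"travel": [0, 0, -30], "turn": [0, 0, 0]}, {"travel": [0, 0, -30], "turn": [0, 0, 0]}, {"travel": [0, 0, -30], "turn": [0, 0, 0]}, {"travel": [-10.2, 12.1, 0], "turn": [0, 0, 0]}, {"travel": [-25.2, 28.3, 0], "turn": [0, 0, 0]}])

```text
time_s: 4.8
tcp_pos: [567.9, 22.3, 198.0]
orientation: [180.0, -0.1, 4.0]
wrist_force: [-0.0, -0.5, -1.5]
gripper_width: 0.589
gripper_force: 25.0
```

Emit:
apply_moves(deltas=[{"travel": [-28.2, 32, 0], "turn": [0, 0, 0]}, {"travel": [-28.2, 32, 0], "turn": [0, 0, 0]}, {"travel": [-28.2, 32, 0], "turn": [0, 0, 0]}, {"travel": [-28.2, 32, 0], "turn": [0, 0, 0]}, {"travel": [-28.2, 32, 0], "turn": [0, 0, 0]}, {"travel": [-28.2, 32, 0], "turn": [0, 0, 0]}, {"travel": [-28.2, 32, 0], "turn": [0, 0, 0]}, {"travel": [-20.2, 22.7, 0], "turn": [0, 0, 0]}])

```text
time_s: 5.6
tcp_pos: [362.8, -239.4, 196.7]
orientation: [-179.9, 0.2, 3.7]
wrist_force: [-0.5, -0.3, -1.7]
gripper_width: 0.595
gripper_force: 25.0
```

Emit:
apply_moves(deltas=[{"travel": [-9, 8, 0], "turn": [0, 0, 0]}, {"travel": [0, 0, 20], "turn": [0, 0, 0]}, {"travel": [0, 0, 30], "turn": [0, 0, 0]}, {"travel": [0, 0, 30], "turn": [0, 0, 0]}, {"travel": [0, 0, 25], "turn": [0, 0, 0]}, {"travel": [0, 0, 15], "turn": [0, 0, 0]}, {"travel": [0, 0, 0], "turn": [0, 0, 0]}, {"travel": [0, 0, 0], "turn": [0, 0, 0]}])

```text
time_s: 6.4
tcp_pos: [357.8, -246.3, 78.1]
orientation: [-179.9, 0.1, 3.8]
wrist_force: [0.8, -0.2, -2.6]
gripper_width: 0.595
gripper_force: 25.0
```

Emit:
apply_moves(deltas=[{"travel": [0, 0, 16], "turn": [0, 0, 0]}, {"travel": [0, 0, 12], "turn": [0, 0, 0]}, {"travel": [0, 0, 7], "turn": [0, 0, 0]}, {"travel": [0, 0, 3], "turn": [0, 0, 0]}, {"travel": [0, 0, 1.2], "turn": [0, 0, 0]}, {"travel": [0, 0, 0], "turn": [0, 0, 0]}, {"travel": [0, 0, 0], "turn": [0, 0, 0]}])

```text
time_s: 7.1
tcp_pos: [358.8, -247.3, 39.8]
orientation: [180.0, -0.0, 3.8]
wrist_force: [0.2, 0.0, -2.2]
gripper_width: 0.594
gripper_force: 25.0
```

```bash
python3 - <<'E'
from h import *
o=manip.observe();print(o["tcp_pos"],o["wrist_force"])
im,c=snap("scene","scene3");s,_=snap("side","side3")
cv2.imwrite("pics/m3.png",np.hstack([cv2.resize(im[140:280,60:260],None,fx=1.9,fy=1.9),cv2.resize(s[200:384,180:380],None,fx=1.9,fy=1.9)[:266]])[:,:,::-1])
E
```

```text
[ 358.76455931 -247.33203962   39.76199868] [ 0.17707967  0.01614233 -2.15124161]
```

View pics/m3.png

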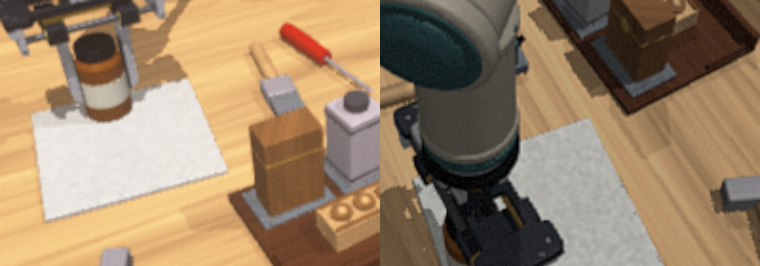

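The jar is held just over the board's near-left quarter. Lower by fine steps.

Emit:
apply_moves(deltas=[{"travel": [0, 0, 0.5], "turn": [0, 0, 0]}, {"travel": [0, 0, 0.5], "turn": [0, 0, 0]}, {"travel": [0, 0, 0.5], "turn": [0, 0, 0]}, {"travel": [0, 0, 0], "turn": [0, 0, 0]}])

```text
time_s: 7.6
tcp_pos: [358.4, -247.1, 38.0]
orientation: [180.0, -0.0, 3.8]
wrist_force: [-1.1, 0.8, 1.5]
gripper_width: 0.594
gripper_force: 25.0
```

Emit:
apply_moves(deltas=[{"travel": [0, 0, 0.4], "turn": [0, 0, 0]}, {"travel": [0, 0, 0], "turn": [0, 0, 0]}, {"travel": [0, 0, 0], "turn": [0, 0, 0]}])

```text
time_s: 7.9
tcp_pos: [358.4, -247.1, 37.9]
orientation: [180.0, -0.0, 3.8]
wrist_force: [-1.8, 1.2, 5.3]
gripper_width: 0.588
gripper_force: 25.0
```

Emit:
apply_moves(deltas=[{"travel": [0, 0, 0.4], "turn": [0, 0, 0]}, {"travel": [0, 0, 0], "turn": [0, 0, 0]}, {"travel": [0, 0, 0], "turn": [0, 0, 0]}])

```text
time_s: 8.2
tcp_pos: [358.4, -247.1, 37.9]
orientation: [180.0, -0.0, 3.8]
wrist_force: [-2.2, 1.9, 8.6]
gripper_width: 0.595
gripper_force: 25.0
```

Emit:
apply_moves(deltas=[{"travel": [0, 0, -0.7], "turn": [0, 0, 0]}, {"travel": [0, 0, 0], "turn": [0, 0, 0]}])

```text
time_s: 8.4
tcp_pos: [358.5, -247.1, 37.9]
orientation: [180.0, -0.0, 3.8]
wrist_force: [-1.7, 1.0, 4.4]
gripper_width: 0.594
gripper_force: 25.0
```

Emit:
apply_moves(deltas=[{"travel": [0, 0, 0], "turn": [0, 0, 0]}, {"travel": [0, 0, 0], "turn": [0, 0, 0]}, {"travel": [0, 0, 0], "turn": [0, 0, 0]}, {"travel": [0, 0, -20], "turn": [0, 0, 0]}, {"travel": [0, 0, -30], "turn": [0, 0, 0]}, {"travel": [0, 0, -40], "turn": [0, 0, 0]}, {"travel": [0, 0, -40], "turn": [0, 0, 0]}, {"travel": [0, 0, -30], "turn": [0, 0, 0]}], claw=0.78)

```text
time_s: 9.2
tcp_pos: [358.9, -247.4, 200.0]
orientation: [179.9, -0.1, 3.8]
wrist_force: [0.6, -1.2, -0.3]
gripper_width: 0.785
gripper_force: 0.0
```

Emit:
apply_moves(deltas=[{"travel": [18, -14, 0], "turn": [0, 0, 0]}, {"travel": [33, -26.2, 0], "turn": [0, 0, 0]}, {"travel": [33, -26.2, 0], "turn": [0, 0, 0]}, {"travel": [33, -26.2, 0], "turn": [0, 0, 0]}, {"travel": [33, -26.2, 0], "turn": [0, 0, 0]}, {"travel": [33, -26.2, 0], "turn": [0, 0, 0]}, {"travel": [33, -26.2, 0], "turn": [0, 0, 0]}, {"travel": [33, -26.2, 0], "turn": [0, 0, 0]}], claw=0.66)

```text
time_s: 10.0
tcp_pos: [594.8, -32.0, 197.3]
orientation: [180.0, 0.0, 3.8]
wrist_force: [0.3, -0.6, 0.6]
gripper_width: 0.66
gripper_force: 0.0
```

Emit:
apply_moves(deltas=[{"travel": [10.2, -8.4, 0], "turn": [0, 0, 0]}, {"travel": [0, 0, 20], "turn": [0, 0, 0]}, {"travel": [0, 0, 20], "turn": [0, 0, 0]}, {"travel": [0, 0, 10], "turn": [0, 0, 0]}, {"travel": [0, 0, 0], "turn": [0, 0, 0]}, {"travel": [0, 0, 0], "turn": [0, 0, 0]}])

```text
time_s: 10.6
tcp_pos: [603.4, -24.9, 148.2]
orientation: [180.0, -0.0, 3.8]
wrist_force: [0.3, -0.1, -0.3]
gripper_width: 0.662
gripper_force: 0.0
```

```bash
python3 - <<'E'
from h import *
import pickle
im,cal=snap("wrist","wrist4");pickle.dump(cal,open("wrist4.pkl","wb"))
cv2.imwrite("pics/wrist4z.png",cv2.resize(im[:,100:480,::-1],None,fx=1.56,fy=1.56,interpolation=cv2.INTER_CUBIC))
E
```

```text
(no output)
```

View pics/wrist4z.png

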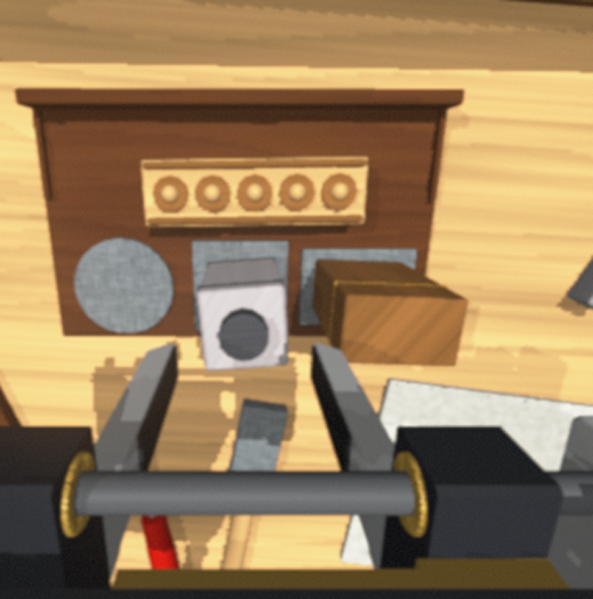

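The can top (244,325) is centred between the fingertips (165/325). The bare round coaster is at (124,285), the oblong coaster behind the case (302–418,248).

```bash
python3 - <<'E'
from fit import *
import pickle
c=pickle.load(open("wrist4.pkl","rb"))
def P(n,l,p,x):
    p=[(156+u,v) for u,v in p]; x,r=fit(c,l,p,x);print(n,np.round(x,1).tolist(),r)
print("round",pix2w(c,(156+124)/1.56,285.5/1.56,15))
P("csq",[(36,36,15),(36,-36,15)],[(192,241),(289,241)],[606,-20,3])
P("cob",[(30,43,15),(30,-43,15),(-30,43,15)],[(302,249),(417,248),(302,325)],[606,-110,3])
P("can",[(25,25,103),(25,-25,103),(-25,-25,103),(-25,25,103)],[(198,289),(285,279),(288,362),(206,370)],[606,-20,3])
P("case",[(20,33,115),(20,-33,115),(-20,-33,115),(-20,33,115)],[(332,294),(467,298),(457,364),(341,361)],[610,-110,3])
P("rack",[(-90,145,10),(90,145,32),(90,-145,32)],[(63,335),(17,90),(463,90)],[650,-20,3])
P("mould",[(22,75,38),(22,-75,38),(-22,-75,38),(-22,75,38)],[(141,160),(369,157),(365,221),(146,222)],[690,-20,3])
E
```

```text
round [599.89377465  66.85558733  15.        ]
csq [604.1, -22.7, 3.8] [0.1, 0.0, 0.1, 0.0]
cob [610.4, -112.5, 4.9] [0.3, 0.5, 0.2, 0.4, 0.7, 0.1]
can [605.4, -25.2, 9.2] [1.9, 0.6, 0.2, 0.4, 1.9, 0.3, 0.1, 0.1]
case [613.2, -109.2, 3.5] [6.5, 0.1, 0.4, 2.2, 0.5, 0.1, 2.6, 1.7]
rack [649.6, -20.5, 3.7] [0.1, 2.4, 1.8, 0.5, 3.4, 0.1]
mould [677.4, -27.9, 4.5] [0.5, 1.2, 0.7, 1.1, 0.1, 1.5, 0.3, 2.6]
```

Emit:
apply_moves(deltas=[{"travel": [0, 0, 25], "turn": [0, 0, 0]}, {"travel": [0, 0, 25], "turn": [0, 0, 0]}, {"travel": [0, 0, 25], "turn": [0, 0, 0]}, {"travel": [0, 0, 20], "turn": [0, 0, 0]}, {"travel": [0, 0, 9], "turn": [0, 0, 0]}, {"travel": [0, 0, 0], "turn": [0, 0, 0]}])

```text
time_s: 11.25
tcp_pos: [603.1, -24.6, 43.4]
orientation: [-180.0, 0.1, 3.8]
wrist_force: [-0.1, 0.1, 1.0]
gripper_width: 0.662
gripper_force: 0.0
```

Emit:
apply_moves(deltas=[{"travel": [0, 0, 0], "turn": [0, 0, 0]}, {"travel": [0, 0, 0], "turn": [0, 0, 0]}, {"travel": [0, 0, 0], "turn": [0, 0, 0]}, {"travel": [0, 0, 0], "turn": [0, 0, 0]}, {"travel": [0, 0, 0], "turn": [0, 0, 0]}], claw=0.3)

```text
time_s: 11.75
tcp_pos: [604.6, -24.6, 45.2]
orientation: [180.0, -0.2, 3.8]
wrist_force: [-0.2, 0.7, 6.1]
gripper_width: 0.542
gripper_force: 24.4
```

Emit:
apply_moves(deltas=[{"travel": [0, 0, -10], "turn": [0, 0, 0]}, {"travel": [0, 0, -25], "turn": [0, 0, 0]}, {"travel": [0, 0, -30], "turn": [0, 0, 0]}, {"travel": [0, 0, -30], "turn": [0, 0, 0]}, {"travel": [0, 0, -30], "turn": [0, 0, 0]}, {"travel": [0, 0, -30], "turn": [0, 0, 0]}, {"travel": [-10, 10.7, 0], "turn": [0, 0, 0]}, {"travel": [-24.5, 26.5, 0], "turn": [0, 0, 0]}])

```text
time_s: 12.55
tcp_pos: [571.6, -63.3, 198.2]
orientation: [-180.0, -0.1, 4.0]
wrist_force: [-0.4, -0.5, -2.2]
gripper_width: 0.539
gripper_force: 24.4
```

Emit:
apply_moves(deltas=[{"travel": [-24.5, 26.5, 0], "turn": [0, 0, 0]}, {"travel": [-24.5, 26.5, 0], "turn": [0, 0, 0]}, {"travel": [-24.5, 26.5, 0], "turn": [0, 0, 0]}, {"travel": [-24.5, 26.5, 0], "turn": [0, 0, 0]}, {"travel": [-24.5, 26.5, 0], "turn": [0, 0, 0]}, {"travel": [-24.5, 26.5, 0], "turn": [0, 0, 0]}, {"travel": [-13, 13.5, 0], "turn": [0, 0, 0]}, {"travel": [0, 0, 0], "turn": [0, 0, 0]}])

```text
time_s: 13.35
tcp_pos: [419.7, -247.7, 196.8]
orientation: [-179.9, 0.2, 3.6]
wrist_force: [-0.5, 0.3, -3.0]
gripper_width: 0.544
gripper_force: 24.4
```

Emit:
apply_moves(deltas=[{"travel": [0, 0, 20], "turn": [0, 0, 0]}, {"travel": [0, 0, 35], "turn": [0, 0, 0]}, {"travel": [0, 0, 35], "turn": [0, 0, 0]}, {"travel": [0, 0, 30], "turn": [0, 0, 0]}, {"travel": [0, 0, 20], "turn": [0, 0, 0]}, {"travel": [0, 0, 12], "turn": [0, 0, 0]}, {"travel": [0, 0, 5], "turn": [0, 0, 0]}, {"travel": [0, 0, 0], "turn": [0, 0, 0]}])

```text
time_s: 14.15
tcp_pos: [422.4, -245.5, 40.6]
orientation: [-179.9, 0.1, 3.8]
wrist_force: [0.8, -0.5, -2.8]
gripper_width: 0.542
gripper_force: 24.4
```

Emit:
apply_moves(deltas=[{"travel": [0, 0, 1], "turn": [0, 0, 0]}, {"travel": [0, 0, 0.6], "turn": [0, 0, 0]}, {"travel": [0, 0, 0.6], "turn": [0, 0, 0]}, {"travel": [0, 0, 0], "turn": [0, 0, 0]}])

```text
time_s: 14.55
tcp_pos: [423.5, -246.8, 39.9]
orientation: [180.0, -0.0, 3.8]
wrist_force: [-0.3, -0.1, -3.0]
gripper_width: 0.545
gripper_force: 24.4
```

Emit:
apply_moves(deltas=[{"travel": [0, 0, 0.7], "turn": [0, 0, 0]}, {"travel": [0, 0, 0.7], "turn": [0, 0, 0]}, {"travel": [0, 0, 0], "turn": [0, 0, 0]}])

```text
time_s: 14.85
tcp_pos: [423.3, -246.7, 38.2]
orientation: [180.0, -0.0, 3.8]
wrist_force: [-0.4, -0.1, -1.1]
gripper_width: 0.542
gripper_force: 24.4
```

Emit:
apply_moves(deltas=[{"travel": [0, 0, 0.6], "turn": [0, 0, 0]}, {"travel": [0, 0, 0], "turn": [0, 0, 0]}])

```text
time_s: 15.05
tcp_pos: [423.3, -246.7, 38.2]
orientation: [180.0, -0.0, 3.8]
wrist_force: [-1.4, 0.4, 4.5]
gripper_width: 0.542
gripper_force: 24.4
```

Emit:
apply_moves(deltas=[{"travel": [0, 0, 0.5], "turn": [0, 0, 0]}, {"travel": [0, 0, 0], "turn": [0, 0, 0]}])

```text
time_s: 15.25
tcp_pos: [423.3, -246.7, 38.2]
orientation: [180.0, -0.0, 3.8]
wrist_force: [-1.6, 1.5, 8.4]
gripper_width: 0.546
gripper_force: 24.5
```

Emit:
apply_moves(deltas=[{"travel": [0, 0, -0.7], "turn": [0, 0, 0]}, {"travel": [0, 0, 0], "turn": [0, 0, 0]}])

```text
time_s: 15.45
tcp_pos: [423.3, -246.7, 38.2]
orientation: [180.0, -0.0, 3.8]
wrist_force: [-1.2, 0.1, 5.5]
gripper_width: 0.539
gripper_force: 24.4
```

Emit:
apply_moves(deltas=[{"travel": [0, 0, 0], "turn": [0, 0, 0]}, {"travel": [0, 0, 0], "turn": [0, 0, 0]}, {"travel": [0, 0, 0], "turn": [0, 0, 0]}, {"travel": [0, 0, -20], "turn": [0, 0, 0]}, {"travel": [0, 0, -30], "turn": [0, 0, 0]}, {"travel": [0, 0, -40], "turn": [0, 0, 0]}, {"travel": [0, 0, -40], "turn": [0, 0, 0]}, {"travel": [0, 0, -30], "turn": [0, 0, 0]}], claw=0.75)

```text
time_s: 16.25
tcp_pos: [423.8, -247.0, 200.0]
orientation: [179.9, -0.1, 3.8]
wrist_force: [0.3, -0.8, -0.4]
gripper_width: 0.751
gripper_force: 0.0
```

Emit:
apply_moves(deltas=[{"travel": [12, -7.5, 0], "turn": [0, 0, 0]}, {"travel": [24.5, -15.4, 0], "turn": [0, 0, 0]}, {"travel": [24.5, -15.4, 0], "turn": [0, 0, 0]}, {"travel": [24.5, -15.4, 0], "turn": [0, 0, 0]}, {"travel": [24.5, -15.4, 0], "turn": [0, 0, 0]}, {"travel": [24.5, -15.4, 0], "turn": [0, 0, 0]}, {"travel": [24.5, -15.4, 0], "turn": [0, 0, 0]}, {"travel": [24.5, -15.4, 0], "turn": [0, 0, 0]}], claw=0.92)

```text
time_s: 17.05
tcp_pos: [599.2, -117.7, 195.6]
orientation: [-179.9, 0.1, 3.8]
wrist_force: [-0.1, -0.5, -0.3]
gripper_width: 0.921
gripper_force: 0.0
```

Emit:
apply_moves(deltas=[{"travel": [14, -8.5, 0], "turn": [0, 0, 0]}, {"travel": [0, 0, 20], "turn": [0, 0, 0]}, {"travel": [0, 0, 30], "turn": [0, 0, 0]}, {"travel": [0, 0, 0], "turn": [0, 0, 0]}, {"travel": [0, 0, 0], "turn": [0, 0, 0]}])

```text
time_s: 17.55
tcp_pos: [611.5, -109.8, 146.9]
orientation: [-180.0, 0.1, 3.8]
wrist_force: [0.5, -0.1, 0.4]
gripper_width: 0.924
gripper_force: 0.0
```

```bash
python3 - <<'E'
from h import *
import pickle
im,cal=snap("wrist","wrist5");pickle.dump(cal,open("wrist5.pkl","wb"))
s,_=snap("side","side5")
a=cv2.resize(im[:,:420],None,fx=1.3,fy=1.3,interpolation=cv2.INTER_CUBIC);b=s[200:384,170:420]
print(a.shape);b=np.pad(b,((0,a.shape[0]-184),(0,0),(0,0)))
cv2.imwrite("pics/wrist5z.png",np.hstack([a,b])[:,:,::-1])
E
```

```text
(499, 546, 3)
```

View pics/wrist5z.png

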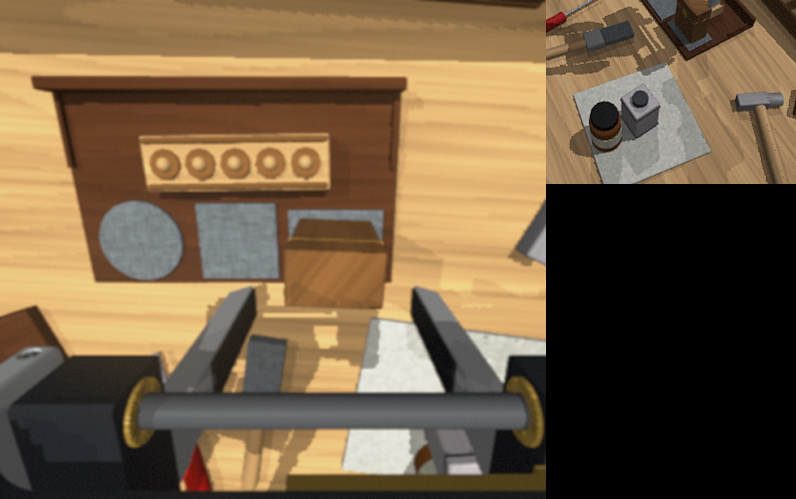

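Jar and can stand well apart on the board; the case top (285–384, 250–305) is centred between the fingertips (250/418). Round coaster (141,240), square coaster (195,203)–(279,279).

```bash
python3 - <<'E'
from fit import *
import pickle
c=pickle.load(open("wrist5.pkl","rb"))
def P(n,l,p,x):
    x,r=fit(c,l,p,x,1.3);print(n,np.round(x,1).tolist(),r)
print("round",pix2w(c,141/1.3,240/1.3,15))
P("csq",[(36,36,15),(36,-36,15),(-36,-36,15),(-36,36,15)],[(195,203),(277,204),(279,279),(200,279)],[606,-20,3])
P("cob",[(30,43,15),(30,-43,15)],[(288,210),(383,210)],[606,-110,3])
P("case",[(20,33,115),(20,-33,115),(-20,-33,115),(-20,33,115)],[(285,249),(386,250),(383,308),(286,304)],[610,-110,3])
P("mould",[(22,75,38),(22,-75,38),(-22,-75,38),(-22,75,38)],[(140,137),(329,134),(329,187),(147,190)],[690,-20,3])
# auto: coaster mask in grey for centroid
im=cv2.imread("pics/wrist5.png");h=cv2.cvtColor(im,cv2.COLOR_BGR2HSV)
for nm,(x0,x1,y0,y1) in {"round":(70,145,148,220),"sq":(147,217,150,220)}.items():
    s=im[y0:y1,x0:x1].astype(int);m=((s[:,:,0]>s[:,:,2]-8)&(s.sum(2)>220)).astype(np.uint8)
    n,lab,st,ce=cv2.connectedComponentsWithStats(m);i=1+st[1:,4].argmax()
    cnt,_=cv2.findContours((lab==i).astype(np.uint8),0,2);r=cv2.minAreaRect(max(cnt,key=len));print(nm,st[i],ce[i]+[x0,y0],r[1],r[2],pix2w(c,*(ce[i]+[x0,y0]),15))
E
```

```text
round [600.18330583  66.59819838  15.        ]
csq [603.8, -22.6, 2.9] [0.2, 0.0, 0.8, 0.2, 0.5, 0.3, 2.0, 0.6]
cob [610.0, -112.2, 3.8] [0.3, 0.0, 0.3, 0.0]
case [613.6, -111.0, 2.5] [1.2, 0.9, 1.8, 0.1, 0.9, 0.1, 1.2, 1.4]
mould [676.7, -27.7, 4.5] [1.8, 1.2, 0.3, 0.9, 0.9, 2.0, 0.0, 1.5]
round [   7    7   64   60 2971] [108.50858297 184.49781218] (65.05381774902344, 56.56854248046875) 45.0 [600.33415017  66.52859637  15.        ]
sq [   4    6   63   58 3379] [183.06333235 184.66942883] (57.0, 62.0) 90.0 [606.05965663 -22.50135076  15.        ]
```

Emit:
apply_moves(deltas=[{"travel": [0, 0, 25], "turn": [0, 0, 0]}, {"travel": [0, 0, 25], "turn": [0, 0, 0]}, {"travel": [0, 0, 25], "turn": [0, 0, 0]}, {"travel": [0, 0, 20], "turn": [0, 0, 0]}, {"travel": [0, 0, 9], "turn": [0, 0, 0]}, {"travel": [0, 0, 0], "turn": [0, 0, 0]}])

```text
time_s: 18.25
tcp_pos: [612.0, -110.1, 43.6]
orientation: [-180.0, 0.0, 3.8]
wrist_force: [0.4, 0.2, 0.2]
gripper_width: 0.92
gripper_force: 0.0
```

Emit:
apply_moves(deltas=[{"travel": [0, 0, 0], "turn": [0, 0, 0]}, {"travel": [0, 0, 0], "turn": [0, 0, 0]}, {"travel": [0, 0, 0], "turn": [0, 0, 0]}, {"travel": [0, 0, 0], "turn": [0, 0, 0]}, {"travel": [0, 0, 0], "turn": [0, 0, 0]}, {"travel": [0, 0, 0], "turn": [0, 0, 0]}], claw=0.4)

```text
time_s: 18.85
tcp_pos: [613.0, -110.3, 45.0]
orientation: [179.9, -0.1, 3.8]
wrist_force: [-1.0, -1.6, 5.3]
gripper_width: 0.706
gripper_force: 24.8
```

Emit:
apply_moves(deltas=[{"travel": [0, 0, -10], "turn": [0, 0, 0]}, {"travel": [0, 0, -25], "turn": [0, 0, 0]}, {"travel": [0, 0, -30], "turn": [0, 0, 0]}, {"travel": [0, 0, -30], "turn": [0, 0, 0]}, {"travel": [0, 0, -30], "turn": [0, 0, 0]}, {"travel": [0, 0, -30], "turn": [0, 0, 0]}, {"travel": [-9, 8, 0], "turn": [0, 0, 0]}, {"travel": [-19.5, 18.2, 0], "turn": [0, 0, 0]}])

```text
time_s: 19.65
tcp_pos: [585.3, -137.5, 198.3]
orientation: [-180.0, -0.0, 3.9]
wrist_force: [-0.4, -0.2, -2.8]
gripper_width: 0.708
gripper_force: 24.8
```

Emit:
apply_moves(deltas=[{"travel": [-19.5, 18.2, 0], "turn": [0, 0, 0]}, {"travel": [-19.5, 18.2, 0], "turn": [0, 0, 0]}, {"travel": [-19.5, 18.2, 0], "turn": [0, 0, 0]}, {"travel": [-19.5, 18.2, 0], "turn": [0, 0, 0]}, {"travel": [-19.5, 18.2, 0], "turn": [0, 0, 0]}, {"travel": [-11.9, 10.8, 0], "turn": [0, 0, 0]}, {"travel": [0, 0, 0], "turn": [0, 0, 0]}, {"travel": [0, 0, 0], "turn": [0, 0, 0]}])

```text
time_s: 20.45
tcp_pos: [482.8, -246.4, 198.0]
orientation: [-179.9, 0.0, 3.8]
wrist_force: [0.6, -0.1, -1.6]
gripper_width: 0.706
gripper_force: 24.8
```

Emit:
apply_moves(deltas=[{"travel": [0, 0, 20], "turn": [0, 0, 0]}, {"travel": [0, 0, 35], "turn": [0, 0, 0]}, {"travel": [0, 0, 35], "turn": [0, 0, 0]}, {"travel": [0, 0, 30], "turn": [0, 0, 0]}, {"travel": [0, 0, 20], "turn": [0, 0, 0]}, {"travel": [0, 0, 12], "turn": [0, 0, 0]}, {"travel": [0, 0, 5], "turn": [0, 0, 0]}, {"travel": [0, 0, 0], "turn": [0, 0, 0]}])

```text
time_s: 21.25
tcp_pos: [483.5, -246.5, 41.5]
orientation: [-180.0, -0.0, 3.8]
wrist_force: [-0.3, 0.8, -1.9]
gripper_width: 0.706
gripper_force: 24.8
```

Emit:
apply_moves(deltas=[{"travel": [0, 0, 1], "turn": [0, 0, 0]}, {"travel": [0, 0, 0.6], "turn": [0, 0, 0]}, {"travel": [0, 0, 0.6], "turn": [0, 0, 0]}, {"travel": [0, 0, 0], "turn": [0, 0, 0]}])

```text
time_s: 21.65
tcp_pos: [483.2, -247.0, 40.0]
orientation: [180.0, -0.0, 3.8]
wrist_force: [0.5, 0.1, -1.5]
gripper_width: 0.706
gripper_force: 24.8
```

Emit:
apply_moves(deltas=[{"travel": [0, 0, 0.6], "turn": [0, 0, 0]}, {"travel": [0, 0, 0], "turn": [0, 0, 0]}])

```text
time_s: 21.85
tcp_pos: [482.9, -246.9, 39.0]
orientation: [180.0, -0.0, 3.8]
wrist_force: [0.1, 0.7, -1.3]
gripper_width: 0.705
gripper_force: 24.8
```

Emit:
apply_moves(deltas=[{"travel": [0, 0, 0.6], "turn": [0, 0, 0]}, {"travel": [0, 0, 0], "turn": [0, 0, 0]}])

```text
time_s: 22.05
tcp_pos: [482.9, -246.8, 38.2]
orientation: [-180.0, 0.0, 3.8]
wrist_force: [-0.7, 0.6, -2.3]
gripper_width: 0.706
gripper_force: 24.8
```

Emit:
apply_moves(deltas=[{"travel": [0, 0, 0.6], "turn": [0, 0, 0]}, {"travel": [0, 0, 0], "turn": [0, 0, 0]}])

```text
time_s: 22.25
tcp_pos: [483.0, -246.8, 38.0]
orientation: [180.0, -0.0, 3.8]
wrist_force: [-0.8, 0.8, 1.3]
gripper_width: 0.703
gripper_force: 24.8
```

Emit:
apply_moves(deltas=[{"travel": [0, 0, 0.4], "turn": [0, 0, 0]}, {"travel": [0, 0, 0], "turn": [0, 0, 0]}])

```text
time_s: 22.45
tcp_pos: [483.0, -246.8, 38.0]
orientation: [180.0, -0.0, 3.8]
wrist_force: [-2.1, 0.9, 4.8]
gripper_width: 0.706
gripper_force: 24.8
```

Emit:
apply_moves(deltas=[{"travel": [0, 0, -0.4], "turn": [0, 0, 0]}, {"travel": [0, 0, 0], "turn": [0, 0, 0]}])

```text
time_s: 22.65
tcp_pos: [483.0, -246.8, 38.0]
orientation: [180.0, -0.0, 3.8]
wrist_force: [-1.9, 1.3, 5.1]
gripper_width: 0.703
gripper_force: 24.8
```

Emit:
apply_moves(deltas=[{"travel": [0, 0, 0], "turn": [0, 0, 0]}, {"travel": [0, 0, 0], "turn": [0, 0, 0]}, {"travel": [0, 0, 0], "turn": [0, 0, 0]}, {"travel": [0, 0, -20], "turn": [0, 0, 0]}, {"travel": [0, 0, -30], "turn": [0, 0, 0]}, {"travel": [0, 0, -40], "turn": [0, 0, 0]}, {"travel": [0, 0, -40], "turn": [0, 0, 0]}, {"travel": [0, 0, -30], "turn": [0, 0, 0]}], claw=0.9)

```text
time_s: 23.45
tcp_pos: [483.6, -247.3, 200.1]
orientation: [179.9, -0.1, 3.8]
wrist_force: [0.5, 0.6, 0.6]
gripper_width: 0.903
gripper_force: 0.0
```

Emit:
apply_moves(deltas=[{"travel": [18, -18, 0], "turn": [0, 0, 0]}, {"travel": [30, -30, 0], "turn": [0, 0, 0]}, {"travel": [30, -30, 0], "turn": [0, 0, 0]}, {"travel": [30, -30, 0], "turn": [0, 0, 0]}, {"travel": [30, -30, 0], "turn": [0, 0, 0]}, {"travel": [30, -30, 0], "turn": [0, 0, 0]}, {"travel": [25, -25, 0], "turn": [0, 0, 0]}, {"travel": [15.3, -12.5, 0], "turn": [0, 0, 0]}], claw=0.68)

```text
time_s: 24.25
tcp_pos: [678.7, -25.1, 197.0]
orientation: [-179.9, -0.0, 3.9]
wrist_force: [-0.2, -0.1, -0.4]
gripper_width: 0.681
gripper_force: 0.0
```

Emit:
apply_moves(deltas=[{"travel": [0, 0, 0], "turn": [0, 0, -0.14]}, {"travel": [0, 0, 0], "turn": [0, 0, -0.145]}, {"travel": [0, 0, 0], "turn": [0, 0, -0.145]}, {"travel": [0, 0, 0], "turn": [0, 0, -0.145]}, {"travel": [0, 0, 0], "turn": [0, 0, -0.145]}, {"travel": [0, 0, 0], "turn": [0, 0, -0.145]}, {"travel": [0, 0, 0], "turn": [0, 0, -0.145]}, {"travel": [0, 0, 0], "turn": [0, 0, -0.145]}])

```text
time_s: 25.05
tcp_pos: [677.1, -27.9, 197.2]
orientation: [-180.0, 0.0, 70.3]
wrist_force: [-0.0, 0.1, -0.5]
gripper_width: 0.681
gripper_force: 0.0
```

Emit:
apply_moves(deltas=[{"travel": [0, 0, 20], "turn": [0, 0, -0.145]}, {"travel": [0, 0, 20], "turn": [0, 0, -0.145]}, {"travel": [0, 0, 10], "turn": [0, 0, -0.13]}, {"travel": [0, 0, 0], "turn": [0, 0, 0]}, {"travel": [0, 0, 0], "turn": [0, 0, 0]}, {"travel": [0, 0, 0], "turn": [0, 0, 0]}])

```text
time_s: 25.65
tcp_pos: [677.8, -28.0, 148.6]
orientation: [179.9, 0.0, 93.9]
wrist_force: [0.3, -0.9, -0.0]
gripper_width: 0.682
gripper_force: 0.0
```

```bash
python3 - <<'E'
from h import *
import pickle
im,cal=snap("wrist","wrist6");pickle.dump(cal,open("wrist6.pkl","wb"))
s,cs=snap("side","side6");c,_=snap("scene","scene6")
a=np.hstack([im,np.vstack([s[230:384,180:420],c[130:300,60:300],np.zeros((60,240,3),np.uint8)])])
cv2.imwrite("pics/m6.png",a[:,:,::-1])
E
```

```text
(no output)
```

View pics/m6.png

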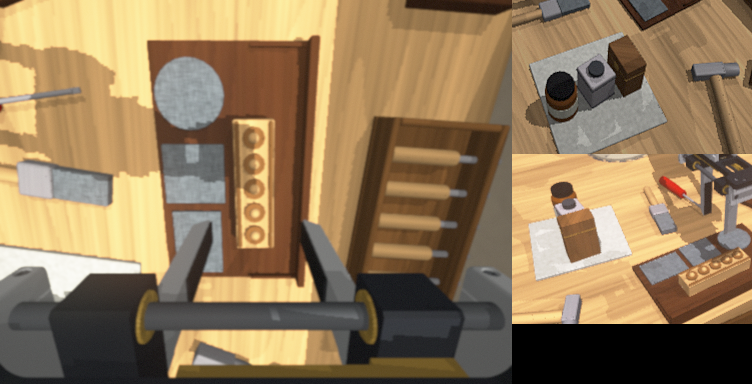

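All three stand on the board. The moulding (233–273, 119–248) is centred between the fingertips (210/302); middle rosette (254,188).

```bash
python3 - <<'E'
from fit import *
import pickle
c=pickle.load(open("wrist6.pkl","rb"))
def P(n,l,p,x):
    x,r=fit(c,l,p,x,1);print(n,np.round(x,1).tolist(),r)
P("mould",[(22,75,38),(22,-75,38),(-22,-75,38),(-22,75,38)],[(273,119),(273,247),(237,248),(233,119)],[690,-20,3])
print(pix2w(c,254,188,46))
print("round",pix2w(c,189,93,15))
P("csq",[(36,36,15),(36,-36,15),(-36,-36,15),(-36,36,15)],[(224,144),(225,203),(166,204),(162,144)],[606,-20,3])
P("cob",[(30,43,15),(-30,43,15),(-30,-43,15)],[(220,212),(171,211),(177,273)],[606,-110,3])
E
```

```text
mould [677.0, -26.8, 4.7] [1.2, 0.7, 0.3, 0.9, 0.3, 0.3, 1.2, 0.1]
[676.81920303 -24.54805061  46.        ]
round [599.2734039  69.3598993  15.       ]
csq [605.3, -21.8, 3.4] [0.2, 0.4, 0.3, 0.5, 0.6, 1.0, 0.8, 0.1]
cob [609.8, -112.0, 3.7] [0.3, 0.1, 0.3, 0.8, 0.1, 0.8]
```

Emit:
apply_moves(deltas=[{"travel": [0, 0, 30], "turn": [0, 0, 0]}, {"travel": [0, 0, 30], "turn": [0, 0, 0]}, {"travel": [0, 0, 30], "turn": [0, 0, 0]}, {"travel": [0, 0, 25], "turn": [0, 0, 0]}, {"travel": [0, 0, 12], "turn": [0, 0, 0]}, {"travel": [0, 0, 4], "turn": [0, 0, 0]}, {"travel": [0, 0, 0], "turn": [0, 0, 0]}])

```text
time_s: 26.5
tcp_pos: [677.6, -28.0, 17.1]
orientation: [180.0, 0.0, 94.0]
wrist_force: [-0.5, -0.1, 0.2]
gripper_width: 0.681
gripper_force: 0.0
```

Emit:
apply_moves(deltas=[{"travel": [0, 0, 0], "turn": [0, 0, 0]}, {"travel": [0, 0, 0], "turn": [0, 0, 0]}, {"travel": [0, 0, 0], "turn": [0, 0, 0]}, {"travel": [0, 0, 0], "turn": [0, 0, 0]}, {"travel": [0, 0, 0], "turn": [0, 0, 0]}, {"travel": [0, 0, 0], "turn": [0, 0, 0]}], claw=0.25, newtons=30)

```text
time_s: 27.1
tcp_pos: [677.5, -28.0, 17.9]
orientation: [179.9, 0.0, 94.1]
wrist_force: [-1.3, 0.1, 5.6]
gripper_width: 0.468
gripper_force: 30.0
```

Emit:
apply_moves(deltas=[{"travel": [0, 0, -8], "turn": [0, 0, 0]}, {"travel": [0, 0, -25], "turn": [0, 0, 0]}, {"travel": [0, 0, -35], "turn": [0, 0, 0]}, {"travel": [0, 0, -35], "turn": [0, 0, 0]}, {"travel": [0, 0, -30], "turn": [0, 0, 0]}, {"travel": [14, -14, 0], "turn": [0, 0, 0]}, {"travel": [30, -30, 0], "turn": [0, 0, 0]}, {"travel": [30, -30, 0], "turn": [0, 0, 0]}])

```text
time_s: 27.9
tcp_pos: [597.5, 41.0, 149.6]
orientation: [180.0, -0.0, 94.0]
wrist_force: [-1.1, 1.2, -1.2]
gripper_width: 0.466
gripper_force: 30.0
```

Emit:
apply_moves(deltas=[{"travel": [30, -30, 0], "turn": [0, 0, 0]}, {"travel": [30, -30, 0], "turn": [0, 0, 0]}, {"travel": [30, -30, 0], "turn": [0, 0, 0]}, {"travel": [24.5, -26.2, 0], "turn": [0, 0, 0]}, {"travel": [10, -10, 0], "turn": [0, 0, -0.1]}, {"travel": [0, 0, 0], "turn": [0, 0, -0.14]}, {"travel": [0, 0, 0], "turn": [0, 0, -0.07]}, {"travel": [0, 0, 0], "turn": [0, 0, 0]}])

```text
time_s: 28.7
tcp_pos: [463.2, 156.2, 149.9]
orientation: [180.0, 0.0, 111.8]
wrist_force: [0.0, 0.0, -2.1]
gripper_width: 0.469
gripper_force: 30.0
```

Emit:
apply_moves(deltas=[{"travel": [0, 0, 0], "turn": [0, 0, 0]}, {"travel": [0, 0, 0], "turn": [0, 0, 0]}])

```text
time_s: 28.9
tcp_pos: [463.5, 155.8, 149.7]
orientation: [180.0, -0.0, 111.7]
wrist_force: [-0.1, -0.0, -1.7]
gripper_width: 0.465
gripper_force: 30.0
```

```bash
python3 - <<'E'
from h import *
import pickle
im,cal=snap("wrist","wrist7");pickle.dump(cal,open("wrist7.pkl","wb"))
snap("side","side7")
o=manip.observe();print(o["tcp_pos"],o["orientation"])
cv2.imwrite("pics/wrist7z.png",cv2.resize(im[:,:,::-1],None,fx=1.56,fy=1.56,interpolation=cv2.INTER_CUBIC))
E
```

```text
[463.5162723  155.81151075 149.6254501 ] [-1.79999138e+02 -1.86713768e-03  1.11758675e+02]
```

View pics/wrist7z.png

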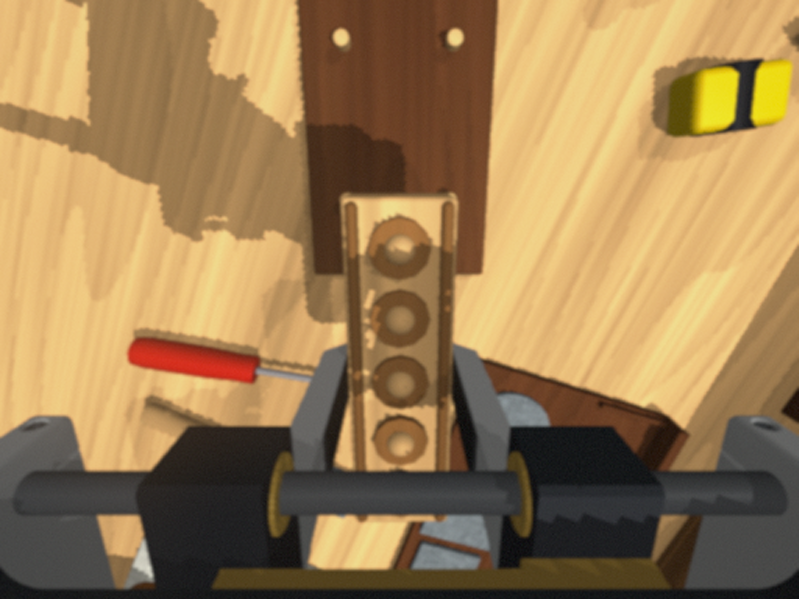

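The jig is square to the tool: dowel tops at (343,35),(456,35), near corners (315,273),(481,272), moulding axis at column 399.

```bash
python3 - <<'E'
from fit import *
import pickle
c=pickle.load(open("wrist7.pkl","rb"))
x,r=fit(c,[(-36,50,29),(36,50,29),(-65,-107,15),(65,-107,15)],[(343,35),(456,35),(315,273),(481,272)],[425,257,20]);print(x,r)
# moulding in hand: top face at underside+28 ; tcp z 149.7 -> underside 142.6
m,rm=fit(c,[(-22,75,170.6),(22,75,170.6)],[(341,200),(458,199)],[463,156,21.8]);print(m,rm)
a=np.radians(111.76);d=x[:2]-m[:2]
print("tool travel",d@[np.cos(a),np.sin(a)],d@[np.sin(a),-np.cos(a)],"yaw",x[2]-21.76)
E
```

```text
[421.20047231 264.52383143  21.5911193 ] [0.8, 0.4, 0.4, 0.2, 0.7, 0.2, 1.6, 1.2]
[465.38136216 155.99326743  22.21763875] [1.0, 0.0, 1.0, 0.0]
tool travel 117.17592307887142 -0.798373815185542 yaw -0.1688806988138687
```

Emit:
apply_moves(deltas=[{"travel": [15, -0.5, 0], "turn": [0, 0, 0]}, {"travel": [30, 0, 0], "turn": [0, 0, 0]}, {"travel": [30, 0, 0], "turn": [0, 0, 0]}, {"travel": [25, 0, 15], "turn": [0, 0, 0]}, {"travel": [15, 0, 25], "turn": [0, 0, 0]}, {"travel": [0, 0, 25], "turn": [0, 0, 0]}, {"travel": [0, 0, 15], "turn": [0, 0, 0]}, {"travel": [0, 0, 8], "turn": [0, 0, 0]}])

```text
time_s: 29.8
tcp_pos: [419.3, 262.2, 60.2]
orientation: [-179.9, 0.0, 111.8]
wrist_force: [0.2, -0.3, -1.1]
gripper_width: 0.465
gripper_force: 30.0
```

Emit:
apply_moves(deltas=[{"travel": [0, 0, 0], "turn": [0, 0, 0]}, {"travel": [0, 0, 0], "turn": [0, 0, 0]}])

```text
time_s: 30.0
tcp_pos: [420.9, 262.6, 62.2]
orientation: [179.9, -0.0, 111.8]
wrist_force: [-0.7, -0.4, -0.5]
gripper_width: 0.47
gripper_force: 30.0
```

```bash
python3 - <<'E'
from h import *
import pickle
L={}
f=lambda im,x0,x1,y0,y1,k:cv2.resize(im[y0:y1,x0:x1],None,fx=k,fy=k,interpolation=cv2.INTER_CUBIC)
w,cw=snap("wrist","wrist8");s,cs=snap("side","side8");c,cc=snap("scene","scene8")
pickle.dump((cw,cs,cc),open("c8.pkl","wb"))
o=manip.observe();print(o["tcp_pos"],o["orientation"])
a=f(w,150,400,0,360,1.6) # 400x576
b=np.vstack([f(s,110,240,100,200,3)[:, :390],f(c,255,385,120,200,3)])[:576]
b=np.pad(b,((0,576-b.shape[0]),(0,0),(0,0)))
cv2.imwrite("pics/m8.png",np.hstack([a,b])[:,:,::-1])
E
```

```text
[421.11264262 262.7170566   62.61220393] [ 1.79876355e+02 -2.79671368e-03  1.11789228e+02]
```

View pics/m8.png

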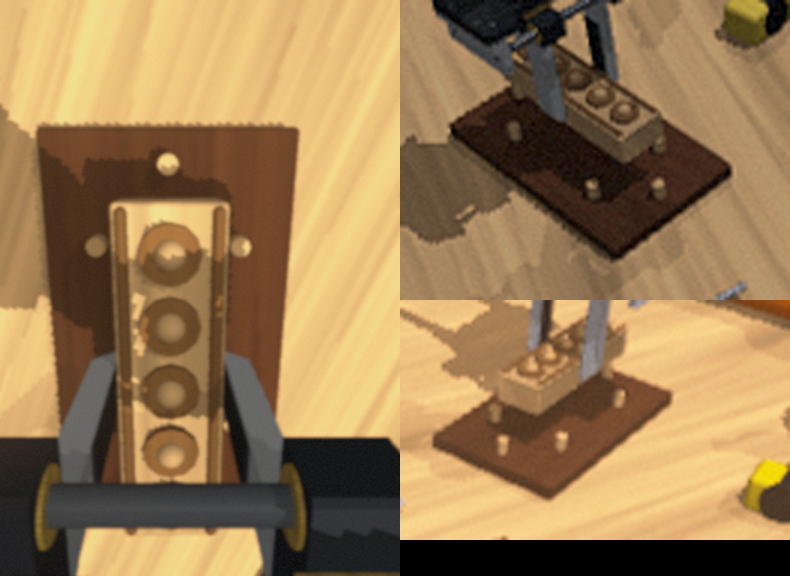

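Wrist crop: the three far dowels at (96,245), (168,163), (241,245) frame the moulding's far end (111–230, 204); jig far corners (38,128),(298,128).

```bash
python3 - <<'E'
from fit import *
import pickle
cw,cs,cc=pickle.load(open("c8.pkl","rb"))
k=lambda L:[(240+u,v) for u,v in L]
x,r=fit(cw,[(-36,50,29),(36,50,29),(0,89,29),(-65,107,15),(65,107,15)],k([(96,245),(241,245),(168,163),(38,128),(298,128)]),[425,257,20],1.6);print(x,r)
m,rm=fit(cw,[(-22,75,83.3),(22,75,83.3)],k([(111,205),(230,204)]),[421,262,21.8],1.6);print(m,rm)
a=np.radians(111.79);d=x[:2]-m[:2]
print("tool travel",d@[np.cos(a),np.sin(a)],d@[np.sin(a),-np.cos(a)],"yaw",x[2]-21.79)
d=x[:2]-[421.1,262.7];print("tcp",d@[np.cos(a),np.sin(a)],d@[np.sin(a),-np.cos(a)])
# side-view near corner triangulation of jig: crop corners
sj=[(110+u/3,100+v/3) for u,v in [(452,130),(617,256),(730,175)]]
sj=[(110+(u-400)/3,100+v/3) for u,v in [(452,130),(617,256),(730,175)]]
print([np.round(pix2w(cs,*p,15)[:2],1).tolist() for p in sj])
y=np.radians(x[2])
for l in [(-65,107),(65,-107),(65,107),(-65,-107)]: print(l,np.round([x[0]+l[0]*np.cos(y)-l[1]*np.sin(y),x[1]+l[0]*np.sin(y)+l[1]*np.cos(y)],1))
E
```

```text
[421.26452554 263.61924037  21.89642727] [0.3, 1.3, 0.2, 1.1, 0.1, 0.5, 2.2, 1.3, 2.3, 1.6]
[422.99708602 262.90621256  22.24661746] [1.3, 0.0, 1.3, 0.0]
tool travel 1.3052188854007234 -1.344090080026495 yaw 0.10642727360464832
tcp 0.7924883952319128 0.49399763468296415
[[322.9, 326.5], [400.1, 131.7], [514.1, 174.5]]
(-65, 107) [321.1 338.7]
(65, -107) [521.5 188.6]
(65, 107) [441.7 387.1]
(-65, -107) [400.9 140.1]
```

Emit:
apply_moves(deltas=[{"travel": [1, -0.5, 5], "turn": [0, 0, 0]}, {"travel": [0, 0, 10], "turn": [0, 0, 0]}, {"travel": [0, 0, 10], "turn": [0, 0, 0]}, {"travel": [0, 0, 8], "turn": [0, 0, 0]}, {"travel": [0, 0, 3], "turn": [0, 0, 0]}, {"travel": [0, 0, 1], "turn": [0, 0, 0]}, {"travel": [0, 0, 0], "turn": [0, 0, 0]}])

```text
time_s: 30.85
tcp_pos: [419.4, 263.3, 24.5]
orientation: [-180.0, 0.0, 111.8]
wrist_force: [-0.0, -0.4, -0.6]
gripper_width: 0.465
gripper_force: 30.0
```

Emit:
apply_moves(deltas=[{"travel": [0, 0, 0.8], "turn": [0, 0, 0]}, {"travel": [0, 0, 0.7], "turn": [0, 0, 0]}, {"travel": [0, 0, 0], "turn": [0, 0, 0]}])

```text
time_s: 31.15
tcp_pos: [419.5, 263.3, 23.3]
orientation: [180.0, 0.0, 111.8]
wrist_force: [-0.1, -0.2, -1.5]
gripper_width: 0.465
gripper_force: 30.0
```

Emit:
apply_moves(deltas=[{"travel": [0, 0, 0.7], "turn": [0, 0, 0]}, {"travel": [0, 0, 0], "turn": [0, 0, 0]}])

```text
time_s: 31.35
tcp_pos: [419.6, 263.4, 22.9]
orientation: [180.0, 0.0, 111.8]
wrist_force: [-0.1, 0.4, 2.4]
gripper_width: 0.465
gripper_force: 30.0
```

Emit:
apply_moves(deltas=[{"travel": [0, 0, 0], "turn": [0, 0, 0]}, {"travel": [0, 0, 0], "turn": [0, 0, 0]}, {"travel": [0, 0, 0], "turn": [0, 0, 0]}, {"travel": [0, 0, -15], "turn": [0, 0, 0]}, {"travel": [0, 0, -40], "turn": [0, 0, 0]}, {"travel": [0, 0, -45], "turn": [0, 0, 0]}, {"travel": [-30, 0, -45], "turn": [0, 0, 0]}, {"travel": [-35, 0, -30], "turn": [0, 0, 0]}], claw=0.66)

```text
time_s: 32.15
tcp_pos: [443.4, 205.6, 197.0]
orientation: [179.8, -0.0, 112.0]
wrist_force: [1.7, 0.6, -0.3]
gripper_width: 0.66
gripper_force: 0.0
```

Emit:
apply_moves(deltas=[{"travel": [0, 0, 0], "turn": [0, 0, 0.02]}, {"travel": [0, 0, 0], "turn": [0, 0, 0]}])

```text
time_s: 32.35
tcp_pos: [442.8, 204.8, 194.3]
orientation: [179.9, -0.0, 110.5]
wrist_force: [-1.1, -0.5, -0.9]
gripper_width: 0.659
gripper_force: 0.0
```

```bash
python3 - <<'E'
from h import *
import pickle
f=lambda im,x0,x1,y0,y1,k:cv2.resize(im[y0:y1,x0:x1],None,fx=k,fy=k,interpolation=cv2.INTER_CUBIC)
w,cw=snap("wrist","wrist9");s,cs=snap("side","side9")
o=manip.observe();print(o["tcp_pos"],o["orientation"])
a=f(w,130,400,0,300,1.5);b=f(s,110,240,100,200,2.5);b=np.pad(b,((0,450-b.shape[0]),(0,0),(0,0)))
cv2.imwrite("pics/m9.png",np.hstack([a,b])[:,:,::-1])
E
```

```text
[441.31234159 205.25501921 192.64541645] [-1.79834075e+02 -4.88815826e-02  1.10681916e+02]
```

View pics/m9.png

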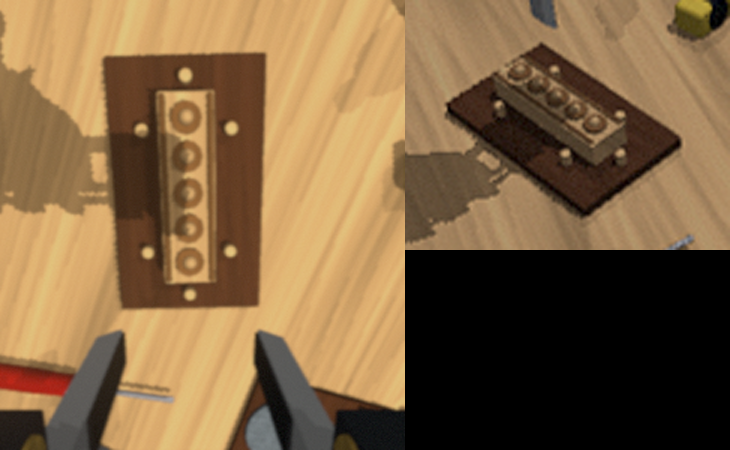

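The moulding lies flat within all six dowels (crop: dowels at (185,75),(190,294),(142,130),(231,128),(147,252),(230,250); bar 157–215 × 90–283). Now over the side board.

Emit:
apply_moves(deltas=[{"travel": [0, 0, -5], "turn": [0, 0, 0.1436]}, {"travel": [0, 0, -10], "turn": [0, 0, 0.1436]}, {"travel": [0, 0, -10], "turn": [0, 0, 0.1436]}, {"travel": [0, 0, -10], "turn": [0, 0, 0.1436]}, {"travel": [0, 0, 0], "turn": [0, 0, 0.1436]}, {"travel": [0, 0, 0], "turn": [0, 0, 0.1436]}, {"travel": [0, 0, 0], "turn": [0, 0, 0.1436]}, {"travel": [0, 0, 0], "turn": [0, 0, 0.1436]}])

```text
time_s: 33.25
tcp_pos: [441.2, 205.8, 227.1]
orientation: [-179.9, 0.2, 44.6]
wrist_force: [-0.1, -0.4, -0.2]
gripper_width: 0.66
gripper_force: 0.0
```

Emit:
apply_moves(deltas=[{"travel": [0, 0, 0], "turn": [0, 0, 0.1436]}, {"travel": [0, 0, 0], "turn": [0, 0, 0.1436]}, {"travel": [0, 0, 0], "turn": [0, 0, 0.1436]}, {"travel": [0, 0, 0], "turn": [0, 0, 0.1436]}, {"travel": [0, 0, 0], "turn": [0, 0, 0.1436]}, {"travel": [-2.3, 17.5, 0], "turn": [0, 0, 0]}, {"travel": [-5.7, 37, 0], "turn": [0, 0, 0]}, {"travel": [-5.7, 37, 0], "turn": [0, 0, 0]}])

```text
time_s: 34.05
tcp_pos: [433.5, 113.2, 227.0]
orientation: [-180.0, 0.2, 3.9]
wrist_force: [0.4, -0.6, 0.4]
gripper_width: 0.662
gripper_force: 0.0
```

Emit:
apply_moves(deltas=[{"travel": [-5.7, 37, 0], "turn": [0, 0, 0]}, {"travel": [-5.7, 37, 0], "turn": [0, 0, 0]}, {"travel": [-5.7, 37, 0], "turn": [0, 0, 0]}, {"travel": [-5.7, 37, 0], "turn": [0, 0, 0]}, {"travel": [-5.7, 37, 0], "turn": [0, 0, 0]}, {"travel": [-5.7, 37, 0], "turn": [0, 0, 0]}, {"travel": [-5.7, 37, 0], "turn": [0, 0, 0]}, {"travel": [-5.7, 37, 0], "turn": [0, 0, 0]}])

```text
time_s: 34.85
tcp_pos: [407.9, -185.4, 227.3]
orientation: [-179.8, 0.1, 3.8]
wrist_force: [0.7, 0.2, -0.3]
gripper_width: 0.661
gripper_force: 0.0
```

Emit:
apply_moves(deltas=[{"travel": [-5.7, 37, 0], "turn": [0, 0, 0]}, {"travel": [-3, 24, 0], "turn": [0, 0, 0]}, {"travel": [0, 0, 0], "turn": [0, 0, 0]}, {"travel": [0, 0, 0], "turn": [0, 0, 0]}])

```text
time_s: 35.25
tcp_pos: [403.5, -245.5, 227.5]
orientation: [-179.8, 0.1, 3.7]
wrist_force: [0.2, -0.7, 0.9]
gripper_width: 0.659
gripper_force: 0.0
```

```bash
python3 - <<'E'
from h import *
import pickle
w,cw=snap("wrist","wrist10");pickle.dump(cw,open("wrist10.pkl","wb"))
o=manip.observe();print(o["tcp_pos"],o["orientation"])
for p in [(359,-247,108),(423,-247,96),(483,-247,108)]: print(w2pix(cw,p))
cv2.imwrite("pics/wrist10z.png",cv2.resize(w[0:290,130:390,::-1],None,fx=2,fy=2,interpolation=cv2.INTER_CUBIC))
E
```

```text
[ 403.58605929 -245.1080648   227.84817472] [-1.79827611e+02  9.64139543e-02  3.76512116e+00]
[255.28490285 223.51187426]
[258.83227038 169.24054519]
[262.71630485 116.59508394]
```

```bash
python3 - <<'E'
from h import *
import pickle
c=pickle.load(open("wrist10.pkl","rb"));im=cv2.imread("pics/wrist10.png")
g=cv2.cvtColor(im,cv2.COLOR_BGR2GRAY);hsv=cv2.cvtColor(im,cv2.COLOR_BGR2HSV)
def comp(m,cx,cy,r):
    q=np.zeros_like(m);q[cy-r:cy+r,cx-r:cx+r]=m[cy-r:cy+r,cx-r:cx+r]
    n,lab,st,ce=cv2.connectedComponentsWithStats(q);i=1+st[1:,4].argmax();return st[i],ce[i],(lab==i).astype(np.uint8)
for nm,z,(x,y),r in [("lid",108,(255,223),32),("cap",108,(259,165),18)]:
    st,ce,_=comp((g<75).astype(np.uint8),x,y,r);print(nm,st,ce,pix2w(c,*ce,z))
st,ce,m=comp(((hsv[:,:,1]>80)&(hsv[:,:,0]<25)).astype(np.uint8),262,110,50)
cn,_=cv2.findContours(m,0,2);ap=cv2.approxPolyDP(max(cn,key=cv2.contourArea),2.5,True)[:,0]
print("case",st,[ (p.tolist(),np.round(pix2w(c,*p.astype(float),108)[:2],1).tolist()) for p in ap])
crop=g[130:215,215:305];lsd=cv2.createLineSegmentDetector()
for l in lsd.detect(crop)[0][:,0]:
    a,b=l[:2]+[215,130],l[2:]+[215,130]
    if np.hypot(*(a-b))>18:
        A,B=pix2w(c,*a,96)[:2],pix2w(c,*b,96)[:2];t=np.degrees(np.arctan2(*(B-A)[::-1]));print("seg",np.round(a),np.round(b),np.round(A,1),np.round(B,1),"ang mod90",round((t+45)%90-45,1))
E
```

```text
lid [ 235  196   41   49 1619] [255.41321804 219.63557752] [ 364.02237374 -246.83165603  108.        ]
cap [248 160  22  23 397] [258.62720403 171.47355164] [ 422.97478408 -246.68964925  108.        ]
case [ 212   60  100   33 2539] [([212, 60], [534.6, -192.0]), ([212, 77], [518.7, -192.2]), ([311, 92], [510.9, -295.4]), ([311, 60], [541.0, -291.6])]
seg [271. 189.] [276. 214.] [ 399.5 -263.5] [ 368.8 -272.2] ang mod90 15.7
seg [277. 147.] [236. 151.] [ 450.4 -265.7] [ 443.  -218.7] ang mod90 8.9
seg [228. 154.] [230. 130.] [ 438.  -209.7] [ 465.3 -211.2] ang mod90 -3.1
seg [241. 190.] [277. 188.] [ 396.  -226.8] [ 402.1 -270.2] ang mod90 8.0
seg [238. 154.] [241. 188.] [ 439.  -221.5] [ 398.5 -226.6] ang mod90 7.2
seg [241. 142.] [273. 140.] [ 453.2 -224.1] [ 458.3 -260.9] ang mod90 7.8
seg [248. 204.] [267. 206.] [ 378.8 -236.9] [ 377.5 -260. ] ang mod90 -3.1
seg [266. 137.] [233. 136.] [ 460.3 -252.2] [ 459.9 -215.3] ang mod90 0.5
seg [280. 151.] [281. 186.] [ 446.4 -269.4] [ 404.8 -275.4] ang mod90 8.2
seg [278. 173.] [276. 151.] [ 419.8 -270. ] [ 446.1 -265.8] ang mod90 9.1
```

Emit:
apply_moves(deltas=[{"travel": [10, 1.4, 0], "turn": [0, 0, 0]}, {"travel": [9.4, 1.4, 0], "turn": [0, 0, -0.07]}, {"travel": [0, 0, 20], "turn": [0, 0, 0]}, {"travel": [0, 0, 35], "turn": [0, 0, 0]}, {"travel": [0, 0, 35], "turn": [0, 0, 0]}, {"travel": [0, 0, 20], "turn": [0, 0, 0]}, {"travel": [0, 0, 0], "turn": [0, 0, 0]}, {"travel": [0, 0, 0], "turn": [0, 0, 0]}], claw=0.66, newtons=25)

```text
time_s: 36.1
tcp_pos: [424.3, -247.8, 119.5]
orientation: [180.0, -0.0, 7.8]
wrist_force: [0.9, 0.1, 0.7]
gripper_width: 0.664
gripper_force: 0.0
```

Emit:
apply_moves(deltas=[{"travel": [0, 0, 0], "turn": [0, 0, 0]}])

```text
time_s: 36.2
tcp_pos: [424.8, -248.8, 120.6]
orientation: [179.9, -0.1, 7.8]
wrist_force: [0.2, -0.1, 0.3]
gripper_width: 0.662
gripper_force: 0.0
```

Emit:
apply_moves(deltas=[{"travel": [-1, -1, 20], "turn": [0, 0, 0]}, {"travel": [0, 0, 25], "turn": [0, 0, 0]}, {"travel": [0, 0, 20], "turn": [0, 0, 0]}, {"travel": [0, 0, 12], "turn": [0, 0, 0]}, {"travel": [0, 0, 4.5], "turn": [0, 0, 0]}, {"travel": [0, 0, 0], "turn": [0, 0, 0]}, {"travel": [0, 0, 0], "turn": [0, 0, 0]}])

```text
time_s: 36.9
tcp_pos: [423.2, -248.3, 38.7]
orientation: [179.9, -0.1, 7.7]
wrist_force: [-0.5, -0.2, 0.2]
gripper_width: 0.662
gripper_force: 0.0
```

Emit:
apply_moves(deltas=[{"travel": [0, 0, 0], "turn": [0, 0, 0]}, {"travel": [0, 0, 0], "turn": [0, 0, 0]}, {"travel": [0, 0, 0], "turn": [0, 0, 0]}, {"travel": [0, 0, 0], "turn": [0, 0, 0]}, {"travel": [0, 0, 0], "turn": [0, 0, 0]}], claw=0.3)

```text
time_s: 37.4
tcp_pos: [422.7, -247.7, 38.4]
orientation: [180.0, -0.1, 7.7]
wrist_force: [0.2, 1.7, 5.7]
gripper_width: 0.53
gripper_force: 25.0
```

Emit:
apply_moves(deltas=[{"travel": [0, 0, -10], "turn": [0, 0, 0]}, {"travel": [0, 0, -25], "turn": [0, 0, 0]}, {"travel": [0, 0, -35], "turn": [0, 0, 0]}, {"travel": [0, 0, -35], "turn": [0, 0, 0]}, {"travel": [0, 0, -35], "turn": [0, 0, 0]}, {"travel": [0, 0, -20], "turn": [0, 0, 0.0716]}, {"travel": [12, -13, 0], "turn": [0, 0, 0]}, {"travel": [24, -26.3, 0], "turn": [0, 0, 0]}])

```text
time_s: 38.2
tcp_pos: [455.3, -207.5, 198.8]
orientation: [179.9, -0.0, 3.4]
wrist_force: [0.5, 0.0, -2.1]
gripper_width: 0.53
gripper_force: 25.0
```

Emit:
apply_moves(deltas=[{"travel": [24, -26.3, 0], "turn": [0, 0, 0]}, {"travel": [24, -26.3, 0], "turn": [0, 0, 0]}, {"travel": [24, -26.3, 0], "turn": [0, 0, 0]}, {"travel": [24, -26.3, 0], "turn": [0, 0, 0]}, {"travel": [24, -26.3, 0], "turn": [0, 0, 0]}, {"travel": [24, -26.3, 0], "turn": [0, 0, 0]}, {"travel": [15.3, -16.7, 0], "turn": [0, 0, 0]}, {"travel": [0, 0, 0], "turn": [0, 0, 0]}])

```text
time_s: 39.0
tcp_pos: [605.0, -19.5, 197.0]
orientation: [-179.9, -0.0, 3.8]
wrist_force: [-1.2, 0.5, -1.6]
gripper_width: 0.533
gripper_force: 25.0
```

Emit:
apply_moves(deltas=[{"travel": [0, 0, 20], "turn": [0, 0, 0]}, {"travel": [0, 0, 35], "turn": [0, 0, 0]}, {"travel": [0, 0, 35], "turn": [0, 0, 0]}, {"travel": [0, 0, 30], "turn": [0, 0, 0]}, {"travel": [0, 0, 15], "turn": [0, 0, 0]}, {"travel": [0, 0, 7], "turn": [0, 0, 0]}, {"travel": [0, 0, 0], "turn": [0, 0, 0]}, {"travel": [0, 0, 0], "turn": [0, 0, 0]}])

```text
time_s: 39.8
tcp_pos: [604.2, -22.5, 56.6]
orientation: [180.0, -0.1, 3.6]
wrist_force: [-0.2, -0.5, -2.2]
gripper_width: 0.532
gripper_force: 25.0
```

Emit:
apply_moves(deltas=[{"travel": [0, 0, 6], "turn": [0, 0, 0]}, {"travel": [0, 0, 3], "turn": [0, 0, 0]}, {"travel": [0, 0, 1], "turn": [0, 0, 0]}, {"travel": [0, 0, 0.6], "turn": [0, 0, 0]}, {"travel": [0, 0, 0], "turn": [0, 0, 0]}])

```text
time_s: 40.3
tcp_pos: [603.6, -21.9, 45.4]
orientation: [180.0, -0.0, 3.6]
wrist_force: [-0.3, -0.2, 0.8]
gripper_width: 0.527
gripper_force: 25.0
```

Emit:
apply_moves(deltas=[{"travel": [0, 0, 0.6], "turn": [0, 0, 0]}, {"travel": [0, 0, 0], "turn": [0, 0, 0]}])

```text
time_s: 40.5
tcp_pos: [603.6, -21.9, 45.4]
orientation: [180.0, -0.0, 3.6]
wrist_force: [-2.7, 0.1, 5.6]
gripper_width: 0.53
gripper_force: 25.0
```

Emit:
apply_moves(deltas=[{"travel": [0, 0, 0.5], "turn": [0, 0, 0]}, {"travel": [0, 0, 0], "turn": [0, 0, 0]}])

```text
time_s: 40.7
tcp_pos: [603.6, -21.9, 45.4]
orientation: [180.0, -0.0, 3.6]
wrist_force: [-2.5, -0.0, 7.6]
gripper_width: 0.533
gripper_force: 25.0
```

Emit:
apply_moves(deltas=[{"travel": [0, 0, -0.7], "turn": [0, 0, 0]}, {"travel": [0, 0, 0], "turn": [0, 0, 0]}])

```text
time_s: 40.9
tcp_pos: [603.6, -21.9, 45.4]
orientation: [180.0, -0.0, 3.6]
wrist_force: [-3.4, -0.2, 5.9]
gripper_width: 0.529
gripper_force: 25.0
```

Emit:
apply_moves(deltas=[{"travel": [0, 0, 0], "turn": [0, 0, 0]}, {"travel": [0, 0, 0], "turn": [0, 0, 0]}, {"travel": [0, 0, 0], "turn": [0, 0, 0]}, {"travel": [0, 0, -20], "turn": [0, 0, 0]}, {"travel": [0, 0, -30], "turn": [0, 0, 0]}, {"travel": [0, 0, -35], "turn": [0, 0, 0]}, {"travel": [0, 0, -40], "turn": [0, 0, 0]}, {"travel": [0, 0, -30], "turn": [0, 0, 0]}], claw=0.68)

```text
time_s: 41.7
tcp_pos: [604.5, -22.1, 201.9]
orientation: [180.0, -0.2, 3.6]
wrist_force: [0.9, 0.3, -0.1]
gripper_width: 0.677
gripper_force: 0.0
```

Emit:
apply_moves(deltas=[{"travel": [-8, 13, 0], "turn": [0, 0, 0]}, {"travel": [-16.8, 27.1, 0], "turn": [0, 0, 0]}, {"travel": [-16.8, 27.1, 0], "turn": [0, 0, 0]}, {"travel": [-16.8, 27.1, 0], "turn": [0, 0, 0]}, {"travel": [-16.8, 27.1, 0], "turn": [0, 0, 0]}, {"travel": [-16.8, 27.1, 0], "turn": [0, 0, 0]}, {"travel": [-16.8, 27.1, 0], "turn": [0, 0, 0]}, {"travel": [-16.8, 27.1, 0], "turn": [0, 0, 0]}], claw=0.9)

```text
time_s: 42.5
tcp_pos: [489.2, -233.3, 198.0]
orientation: [-179.9, 0.1, 3.6]
wrist_force: [0.6, -0.4, -0.3]
gripper_width: 0.899
gripper_force: 0.0
```

Emit:
apply_moves(deltas=[{"travel": [-9, 14.1, 0], "turn": [0, 0, 0]}, {"travel": [0, 0, 0], "turn": [0, 0, 0]}, {"travel": [0, 0, 25], "turn": [0, 0, 0]}, {"travel": [0, 0, 25], "turn": [0, 0, 0]}, {"travel": [0, 0, 0], "turn": [0, 0, 0]}, {"travel": [0, 0, 0], "turn": [0, 0, 0]}, {"travel": [0, 0, 0], "turn": [0, 0, 0]}])

```text
time_s: 43.2
tcp_pos: [483.9, -246.8, 150.5]
orientation: [179.9, -0.1, 3.7]
wrist_force: [-0.9, 0.2, 0.4]
gripper_width: 0.899
gripper_force: 0.0
```

Emit:
apply_moves(deltas=[{"travel": [-0.5, 0, 30], "turn": [0, 0, 0]}, {"travel": [0, 0, 30], "turn": [0, 0, 0]}, {"travel": [0, 0, 25], "turn": [0, 0, 0]}, {"travel": [0, 0, 18], "turn": [0, 0, 0]}, {"travel": [0, 0, 6], "turn": [0, 0, 0]}, {"travel": [0, 0, 2], "turn": [0, 0, 0]}, {"travel": [0, 0, 0], "turn": [0, 0, 0]}, {"travel": [0, 0, 0], "turn": [0, 0, 0]}])

```text
time_s: 44.0
tcp_pos: [483.5, -247.4, 39.9]
orientation: [179.9, -0.1, 3.6]
wrist_force: [0.1, -0.4, 0.1]
gripper_width: 0.896
gripper_force: 0.0
```

Emit:
apply_moves(deltas=[{"travel": [0, 0, 0], "turn": [0, 0, 0]}, {"travel": [0, 0, 0], "turn": [0, 0, 0]}, {"travel": [0, 0, 0], "turn": [0, 0, 0]}, {"travel": [0, 0, 0], "turn": [0, 0, 0]}, {"travel": [0, 0, 0], "turn": [0, 0, 0]}, {"travel": [0, 0, 0], "turn": [0, 0, 0]}], claw=0.4)

```text
time_s: 44.6
tcp_pos: [482.8, -246.9, 39.0]
orientation: [180.0, -0.0, 3.6]
wrist_force: [-0.8, 1.5, 5.3]
gripper_width: 0.703
gripper_force: 24.8
```

Emit:
apply_moves(deltas=[{"travel": [0, 0, -10], "turn": [0, 0, 0]}, {"travel": [0, 0, -25], "turn": [0, 0, 0]}, {"travel": [0, 0, -35], "turn": [0, 0, 0]}, {"travel": [0, 0, -35], "turn": [0, 0, 0]}, {"travel": [0, 0, -35], "turn": [0, 0, 0]}, {"travel": [0, 0, -20], "turn": [0, 0, 0]}, {"travel": [9, -8.5, 0], "turn": [0, 0, 0]}, {"travel": [18.2, -17.2, 0], "turn": [0, 0, 0]}])

```text
time_s: 45.4
tcp_pos: [507.6, -219.5, 198.2]
orientation: [180.0, 0.0, 3.5]
wrist_force: [0.1, 0.1, -2.1]
gripper_width: 0.707
gripper_force: 24.8
```

Emit:
apply_moves(deltas=[{"travel": [18.2, -17.2, 0], "turn": [0, 0, 0]}, {"travel": [18.2, -17.2, 0], "turn": [0, 0, 0]}, {"travel": [18.2, -17.2, 0], "turn": [0, 0, 0]}, {"travel": [18.2, -17.2, 0], "turn": [0, 0, 0]}, {"travel": [18.2, -17.2, 0], "turn": [0, 0, 0]}, {"travel": [16.4, -14.8, 0], "turn": [0, 0, 0]}, {"travel": [0, 0, 0], "turn": [0, 0, 0]}, {"travel": [0, 0, 0], "turn": [0, 0, 0]}])

```text
time_s: 46.2
tcp_pos: [608.1, -111.1, 196.6]
orientation: [-179.9, 0.2, 3.7]
wrist_force: [-0.0, 0.2, -1.9]
gripper_width: 0.703
gripper_force: 24.8
```

Emit:
apply_moves(deltas=[{"travel": [0, 0, 20], "turn": [0, 0, 0]}, {"travel": [0, 0, 35], "turn": [0, 0, 0]}, {"travel": [0, 0, 35], "turn": [0, 0, 0]}, {"travel": [0, 0, 30], "turn": [0, 0, 0]}, {"travel": [0, 0, 15], "turn": [0, 0, 0]}, {"travel": [0, 0, 7], "turn": [0, 0, 0]}, {"travel": [0, 0, 0], "turn": [0, 0, 0]}, {"travel": [0, 0, 0], "turn": [0, 0, 0]}])

```text
time_s: 47.0
tcp_pos: [609.3, -112.6, 57.4]
orientation: [180.0, -0.1, 3.6]
wrist_force: [-0.3, 0.3, -1.4]
gripper_width: 0.707
gripper_force: 24.8
```

Emit:
apply_moves(deltas=[{"travel": [0, 0, 6], "turn": [0, 0, 0]}, {"travel": [0, 0, 3], "turn": [0, 0, 0]}, {"travel": [0, 0, 1], "turn": [0, 0, 0]}, {"travel": [0, 0, 0.6], "turn": [0, 0, 0]}, {"travel": [0, 0, 0], "turn": [0, 0, 0]}])

```text
time_s: 47.5
tcp_pos: [609.0, -112.1, 46.1]
orientation: [180.0, -0.0, 3.6]
wrist_force: [-0.1, -0.1, -1.3]
gripper_width: 0.707
gripper_force: 24.8
```

Emit:
apply_moves(deltas=[{"travel": [0, 0, 0.6], "turn": [0, 0, 0]}, {"travel": [0, 0, 0], "turn": [0, 0, 0]}])

```text
time_s: 47.7
tcp_pos: [609.1, -112.1, 46.1]
orientation: [180.0, -0.0, 3.6]
wrist_force: [-1.0, 0.6, 2.3]
gripper_width: 0.706
gripper_force: 24.8
```

Emit:
apply_moves(deltas=[{"travel": [0, 0, 0.5], "turn": [0, 0, 0]}, {"travel": [0, 0, 0], "turn": [0, 0, 0]}])

```text
time_s: 47.9
tcp_pos: [609.1, -112.1, 46.1]
orientation: [180.0, -0.1, 3.6]
wrist_force: [-1.0, 0.9, 6.1]
gripper_width: 0.704
gripper_force: 24.8
```

Emit:
apply_moves(deltas=[{"travel": [0, 0, -0.6], "turn": [0, 0, 0]}, {"travel": [0, 0, 0], "turn": [0, 0, 0]}])

```text
time_s: 48.1
tcp_pos: [609.1, -112.1, 46.1]
orientation: [180.0, -0.0, 3.6]
wrist_force: [-1.3, 0.8, 5.2]
gripper_width: 0.704
gripper_force: 24.8
```

Emit:
apply_moves(deltas=[{"travel": [0, 0, 0], "turn": [0, 0, 0]}, {"travel": [0, 0, 0], "turn": [0, 0, 0]}, {"travel": [0, 0, 0], "turn": [0, 0, 0]}, {"travel": [0, 0, -20], "turn": [0, 0, 0]}, {"travel": [0, 0, -30], "turn": [0, 0, 0]}, {"travel": [0, 0, -35], "turn": [0, 0, 0]}, {"travel": [0, 0, -40], "turn": [0, 0, 0]}, {"travel": [0, 0, -30], "turn": [0, 0, 0]}], claw=0.83)

```text
time_s: 48.9
tcp_pos: [609.5, -112.3, 202.7]
orientation: [180.0, -0.1, 3.6]
wrist_force: [1.0, -0.3, 0.6]
gripper_width: 0.829
gripper_force: 0.0
```

Emit:
apply_moves(deltas=[{"travel": [-14, 6.5, 0], "turn": [0, 0, 0]}, {"travel": [-32.5, 15, 0], "turn": [0, 0, 0]}, {"travel": [-32.5, 15, 0], "turn": [0, 0, 0]}, {"travel": [-32.5, 15, 0], "turn": [0, 0, 0]}, {"travel": [-32.5, 15, 0], "turn": [0, 0, 0]}, {"travel": [-32.5, 15, 0], "turn": [0, 0, 0]}, {"travel": [-32.5, 15, 0], "turn": [0, 0, 0]}, {"travel": [-32.5, 15, 0], "turn": [0, 0, 0]}])

```text
time_s: 49.7
tcp_pos: [372.5, -238.5, 199.2]
orientation: [-179.9, 0.1, 3.6]
wrist_force: [0.0, -1.8, 1.0]
gripper_width: 0.826
gripper_force: 0.0
```

Emit:
apply_moves(deltas=[{"travel": [-17.1, 7.4, 0], "turn": [0, 0, 0]}, {"travel": [0, 0, 0], "turn": [0, 0, 0]}, {"travel": [0, 0, 25], "turn": [0, 0, 0]}, {"travel": [0, 0, 25], "turn": [0, 0, 0]}, {"travel": [0, 0, 0], "turn": [0, 0, 0]}, {"travel": [0, 0, 0], "turn": [0, 0, 0]}, {"travel": [0, 0, 0], "turn": [0, 0, 0]}])

```text
time_s: 50.4
tcp_pos: [359.3, -247.4, 151.3]
orientation: [179.9, -0.1, 3.6]
wrist_force: [-0.6, -0.6, -0.4]
gripper_width: 0.832
gripper_force: 0.0
```

Emit:
apply_moves(deltas=[{"travel": [-0.5, 0, 30], "turn": [0, 0, 0]}, {"travel": [0, 0, 30], "turn": [0, 0, 0]}, {"travel": [0, 0, 25], "turn": [0, 0, 0]}, {"travel": [0, 0, 18], "turn": [0, 0, 0]}, {"travel": [0, 0, 7], "turn": [0, 0, 0]}, {"travel": [0, 0, 2], "turn": [0, 0, 0]}, {"travel": [0, 0, 0], "turn": [0, 0, 0]}, {"travel": [0, 0, 0], "turn": [0, 0, 0]}])

```text
time_s: 51.2
tcp_pos: [358.7, -247.9, 39.5]
orientation: [179.9, -0.1, 3.6]
wrist_force: [-0.3, -0.5, 0.3]
gripper_width: 0.833
gripper_force: 0.0
```

Emit:
apply_moves(deltas=[{"travel": [0, 0, 0], "turn": [0, 0, 0]}, {"travel": [0, 0, 0], "turn": [0, 0, 0]}, {"travel": [0, 0, 0], "turn": [0, 0, 0]}, {"travel": [0, 0, 0], "turn": [0, 0, 0]}, {"travel": [0, 0, 0], "turn": [0, 0, 0]}, {"travel": [0, 0, 0], "turn": [0, 0, 0]}], claw=0.3)

```text
time_s: 51.8
tcp_pos: [357.9, -247.2, 38.8]
orientation: [180.0, -0.0, 3.6]
wrist_force: [-0.3, 0.3, 4.9]
gripper_width: 0.595
gripper_force: 25.0
```

Emit:
apply_moves(deltas=[{"travel": [0, 0, -10], "turn": [0, 0, 0]}, {"travel": [0, 0, -25], "turn": [0, 0, 0]}, {"travel": [0, 0, -35], "turn": [0, 0, 0]}, {"travel": [0, 0, -35], "turn": [0, 0, 0]}, {"travel": [0, 0, -35], "turn": [0, 0, 0]}, {"travel": [0, 0, -20], "turn": [0, 0, 0]}, {"travel": [14, -16, 0], "turn": [0, 0, 0]}, {"travel": [28, -32, 0], "turn": [0, 0, 0]}])

```text
time_s: 52.6
tcp_pos: [396.4, -197.9, 199.6]
orientation: [179.9, -0.0, 3.4]
wrist_force: [-0.2, -0.4, -2.3]
gripper_width: 0.588
gripper_force: 25.0
```

Emit:
apply_moves(deltas=[{"travel": [28, -32, 0], "turn": [0, 0, 0]}, {"travel": [28, -32, 0], "turn": [0, 0, 0]}, {"travel": [28, -32, 0], "turn": [0, 0, 0]}, {"travel": [28, -32, 0], "turn": [0, 0, 0]}, {"travel": [28, -32, 0], "turn": [0, 0, 0]}, {"travel": [28, -32, 0], "turn": [0, 0, 0]}, {"travel": [28, -32, 0], "turn": [0, 0, 0]}, {"travel": [23.5, -26.8, 0], "turn": [0, 0, 0]}])

```text
time_s: 53.4
tcp_pos: [600.6, 69.7, 198.2]
orientation: [-180.0, 0.0, 3.7]
wrist_force: [-0.8, -0.2, -2.6]
gripper_width: 0.593
gripper_force: 25.0
```

Emit:
apply_moves(deltas=[{"travel": [0, 0, 0], "turn": [0, 0, 0]}, {"travel": [0, 0, 20], "turn": [0, 0, 0]}, {"travel": [0, 0, 35], "turn": [0, 0, 0]}, {"travel": [0, 0, 35], "turn": [0, 0, 0]}, {"travel": [0, 0, 30], "turn": [0, 0, 0]}, {"travel": [0, 0, 20], "turn": [0, 0, 0]}, {"travel": [0, 0, 0], "turn": [0, 0, 0]}, {"travel": [0, 0, 0], "turn": [0, 0, 0]}])

```text
time_s: 54.2
tcp_pos: [599.7, 67.0, 58.7]
orientation: [180.0, 0.0, 3.6]
wrist_force: [0.4, -0.8, -1.6]
gripper_width: 0.595
gripper_force: 25.0
```

Contact is expected near TCP z ≈ 45.5.

Emit:
apply_moves(deltas=[{"travel": [0, 0, 7], "turn": [0, 0, 0]}, {"travel": [0, 0, 3], "turn": [0, 0, 0]}, {"travel": [0, 0, 1], "turn": [0, 0, 0]}, {"travel": [0, 0, 0.6], "turn": [0, 0, 0]}, {"travel": [0, 0, 0], "turn": [0, 0, 0]}])

```text
time_s: 54.7
tcp_pos: [600.1, 67.6, 47.2]
orientation: [180.0, -0.0, 3.6]
wrist_force: [-0.1, 0.1, -2.3]
gripper_width: 0.59
gripper_force: 25.0
```

Emit:
apply_moves(deltas=[{"travel": [0, 0, 0.6], "turn": [0, 0, 0]}, {"travel": [0, 0, 0], "turn": [0, 0, 0]}])

```text
time_s: 54.9
tcp_pos: [600.0, 67.6, 46.3]
orientation: [180.0, -0.0, 3.6]
wrist_force: [0.5, -0.7, -3.1]
gripper_width: 0.592
gripper_force: 25.0
```

Emit:
apply_moves(deltas=[{"travel": [0, 0, 0.5], "turn": [0, 0, 0]}, {"travel": [0, 0, 0], "turn": [0, 0, 0]}])

```text
time_s: 55.1
tcp_pos: [600.0, 67.6, 45.9]
orientation: [180.0, -0.0, 3.6]
wrist_force: [0.1, 0.2, -2.1]
gripper_width: 0.594
gripper_force: 25.0
```

Emit:
apply_moves(deltas=[{"travel": [0, 0, 0.5], "turn": [0, 0, 0]}, {"travel": [0, 0, 0], "turn": [0, 0, 0]}])

```text
time_s: 55.3
tcp_pos: [600.0, 67.6, 45.8]
orientation: [180.0, -0.0, 3.6]
wrist_force: [-0.4, 0.8, 2.7]
gripper_width: 0.598
gripper_force: 25.0
```

Emit:
apply_moves(deltas=[{"travel": [0, 0, 0.3], "turn": [0, 0, 0]}, {"travel": [0, 0, 0], "turn": [0, 0, 0]}])

```text
time_s: 55.5
tcp_pos: [600.0, 67.6, 45.8]
orientation: [180.0, -0.0, 3.6]
wrist_force: [-1.3, -0.1, 4.5]
gripper_width: 0.592
gripper_force: 25.0
```

Emit:
apply_moves(deltas=[{"travel": [0, 0, 0], "turn": [0, 0, 0]}, {"travel": [0, 0, 0], "turn": [0, 0, 0]}, {"travel": [0, 0, 0], "turn": [0, 0, 0]}, {"travel": [0, 0, -20], "turn": [0, 0, 0]}, {"travel": [0, 0, -35], "turn": [0, 0, 0]}, {"travel": [0, 0, -40], "turn": [0, 0, 0]}, {"travel": [0, 0, -40], "turn": [0, 0, 0]}, {"travel": [0, 0, -40], "turn": [0, 0, 0]}], claw=0.76)

```text
time_s: 56.3
tcp_pos: [599.8, 67.6, 221.3]
orientation: [-180.0, 0.0, 3.6]
wrist_force: [0.2, -0.1, -0.1]
gripper_width: 0.758
gripper_force: 0.0
```

Emit:
apply_moves(deltas=[{"travel": [-15, 28, -10], "turn": [0, 0, 0]}, {"travel": [-15, 28, -10], "turn": [0, 0, 0]}, {"travel": [-15, 29, 0], "turn": [0, 0, 0]}, {"travel": [0, 0, 0], "turn": [0, 0, 0]}, {"travel": [0, 0, 0], "turn": [0, 0, 0]}, {"travel": [0, 0, 0], "turn": [0, 0, 0]}, {"travel": [0, 0, 0], "turn": [0, 0, 0]}])

```text
time_s: 57.0
tcp_pos: [560.7, -19.2, 239.6]
orientation: [-180.0, 0.0, 3.7]
wrist_force: [-0.4, -0.8, 0.6]
gripper_width: 0.761
gripper_force: 0.0
```

```bash
python3 - <<'E'
from h import *
import pickle
f=lambda im,x0,x1,y0,y1,k:cv2.resize(im[y0:y1,x0:x1],None,fx=k,fy=k,interpolation=cv2.INTER_CUBIC)
w,cw=snap("wrist","wrist11");pickle.dump(cw,open("wrist11.pkl","wb"));s,cs=snap("side","side11");c,_=snap("scene","scene11")
o=manip.observe();print(o["tcp_pos"],o["orientation"])
K=cw["fx"]
# overlay model outlines (coaster-centred) lightly as small dots
ov=f(w,130,390,0,220,2)
b=np.hstack([f(s,120,390,100,270,1)[:170],f(c,170,370,110,280,1)[:170]])
b=np.pad(b,((0,0),(0,max(0,520-b.shape[1])),(0,0)))[:,:520]
cv2.imwrite("pics/final.png",np.vstack([ov,b])[:600,:,::-1])
E
```

```text
[560.60232449 -19.35307584 239.71519671] [-1.79986775e+02  1.42611617e-02  3.67738620e+00]
```

View pics/final.png

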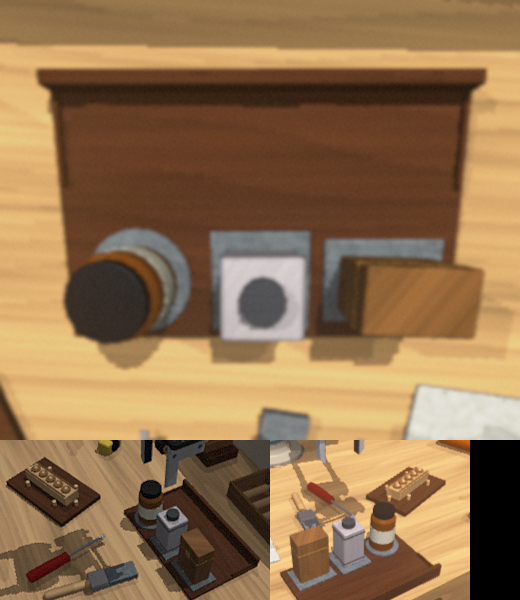

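All three stand upright on their own coasters (lid (107,303), cap (263,302), case top (363,264)–(475,336)), with the moulding in the jig. One numeric check of centring.

```bash
python3 - <<'E'
from fit import *
import pickle
c=pickle.load(open("wrist11.pkl","rb"))
def P(n,l,p,x):
    x,r=fit(c,l,[(260+u,v) for u,v in p],x,2);print(n,np.round(x,1).tolist(),r)
print("lid",pix2w(c,130+107/2,303/2,115),"cap",pix2w(c,130+263/2,302/2,115))
P("can",[(25,25,103),(25,-25,103),(-25,-25,103),(-25,25,103)],[(221,257),(304,256),(306,338),(221,339)],[604,-22,3])
P("csq",[(36,36,15),(36,-36,15)],[(210,231),(310,231)],[604,-22,3])
P("case",[(20,33,115),(20,-33,115),(-20,-33,115),(-20,33,115)],[(363,264),(484,268),(475,336),(362,336)],[610,-112,3])
P("cob",[(30,43,15),(30,-43,15)],[(325,239),(443,240)],[610,-112,3])
print("round edges top/right",pix2w(c,130+140/2,228/2,15),pix2w(c,130+191/2,275/2,15))
E
```

```text
lid [596.77614129  65.20433326 115.        ] cap [602.99585146 -22.50247743 115.        ]
can [603.2, -22.7, 4.6] [1.1, 0.8, 1.2, 1.0, 0.4, 1.0, 0.3, 1.1]
csq [603.8, -22.0, 3.7] [0.1, 0.0, 0.1, 0.0]
case [609.0, -111.2, 3.3] [0.9, 0.4, 0.0, 1.1, 0.0, 0.4, 1.0, 0.0]
cob [609.7, -111.5, 3.2] [0.1, 0.0, 0.1, 0.0]
round edges top/right [636.25854266  66.76701291  15.        ] [605.26691926  29.03378154  15.        ]
```

```bash
python3 -c "
from rig import manip
print(manip.finish_job())"
```

```text
the job is handed in; nothing more can be done
None
```

The job is handed in at about 57 s. The moulding lies flat between the jig's dowels; the jar, can and case are upright on their own coasters, can and case within about 1 mm of centre and the jar within about 3 mm.

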